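# Pack and wedge a timber in the sawing jig

## Robot

A 7-joint arm with a two-finger parallel gripper is mounted at the origin on the work surface. World frame = base frame: x ahead of the robot, y to its left, z up, the work surface at z = 0. Lengths are in mm, angles in rad, forces in N, time in s.
With the tool pointing down it reaches from about 400 to 900 mm from the base axis. Payload 5.5 kg.
Tool frame: the origin (TCP) lies midway between the tips of the shut fingers; the grasp point (between the pads) lies 19 mm behind it; y points along the fingers, z is the direction in which the jaws open and shut, and the axes are right-handed (so a half turn about y gives the same grasp; the last joint's range is limited). The gripper opens to 92 mm and grips with 3 to 60 N. Pads are 19 mm wide; open, the fingers measure 130 mm over their backs; the gripper's body (75 mm by 190 mm) begins 47 mm behind the grasp point.
Start: joints at [-0.945, 0.501, -0.427, 1.55, 0.221, 1.138, -0.21], TCP at [230.643, 607.703, 226.729] pointing down, gripper open.
Joint ranges: [-2.88, 2.88], [-0.31, 2.03], [-1.54, 1.56], [0.2, 2.42], [-1.41, 4.55], [0.19, 2.02], [-2.57, 2.57]. Speed limits (rad/s): [2.57, 2.57, 3.14, 3.14, 3.14, 3.14, 3.14].

## Interface

Orientations are given as a unit quaternion [w, x, y, z].
In Python, from station import r gives the robot as it stands.
- The arm moves only by the tool jog_arm, never from a script. Its argument "rows" is text: rows parted by semicolons, each of 7 numbers parted by spaces: the shift along the tool's x, y, z in units of 30 mm (1.0 is 30 mm), then the turn, a rotation vector about the tool's x, y, z in units of 5 degrees (1.0 is 5 degrees), then the gripper command: -1 is shut, 1 is fully open, values between are in proportion. A call has 1 to 8 rows; each row shifts and turns the pose as measured when the row begins, along the tool's axes as they then stand; what a row does not reach is not made up. A row lasts 1/10 s, in which the tool goes at most 50 mm and 8.59 degrees, less where a joint would pass 70% of its speed; a pose out of reach is approached as far as the arm can. A call is refused whole if a number of a shift passes 1 or a number of a turn 1, either way. A call with a gripper value outside its range is refused whole. The fingers move at their own pace and stop on an object; "force" is the grip in N (left out, the last holds). Time passes only in rows, so rows that do not move let the fingers close. It gives the time, the measured TCP pose, the force and the opening at its end, in the units of the state.
- r.get_obs(): the state, without advancing time (a new reading comes with each control period).
- r.read_camera(name): name is "side" or "top"; returns the picture (384x512x3 uint8, blue, green, red); there is no depth.
- r.camera_info(name): a dict with "mtx" (3x3 intrinsics, pixels), "origin" and "orientation" of the camera in the world. Camera axes: x right, y up, looking along -z (the intrinsics and any distortion apply to the point x, -y, -z); pixel columns grow to the right and rows downward; lengths in mm; the calibration is good to about 2 mm. A picture is of the moment at which its call begins. camera_info takes no time and is no camera call.
- r.close_job(): hands the job in, once; it reports no verdict.
Trained networks look in the newest picture that a camera, given by its name, has taken for a name from the list of things; names that differ only in an ending like _2 or _b are one class to them, and where a whole thing is asked for, a point or a joint stands for the part that bears it (a point fixed in the world has none). Each returns a list of dicts, best first, with "score" (0 to 1); they miss things now and then, are a little off and sometimes report something else, mostly with a low value. They report only what shows in the picture. A call takes as long as a camera call. They do not tell look-alikes from the thing itself.
- r.regions_of(camera, label): "pixels" (384x512 bool, what is visible of it) and "bbox" ([left, top, right, bottom] in pixels, round what is visible of it).
- r.landmark_of(camera, label): "position" ([column, row] in pixels: a listed point, or the origin of a listed thing).
The state is a dict: "time_s": time; "joint_positions": joint angles; "joint_velocities": joint speeds; "joint_efforts": joint torques, N m; "tool_pos": TCP position; "ee_rot": TCP orientation; "wrist_force": force on the tool from outside, world axes, zero at the start; "moment": the same for the moment, N m; "gripper_width": opening from 0.0 (shut) to 1.0 (fully open).
Only numpy, scipy, OpenCV 4.12 (cv2) and the standard library are available. Lean on these libraries where they do the work, as an engineer would, in place of code of your own. Each camera call takes 0.05 s, during which the arm holds its last target. There are 200 camera calls.

## Task

Steady the loose timber in the sawing jig: stand plywood packers from the rack in the gap between timber and sliding fence, all the way down, until what is left of the gap suits the wedge, then push the wedge down into it, upright and thin end first, until you feel it go tight, clear of the jig's floor, with the timber still home against the fixed fence. Do not shove the clamped sliding fence or disturb the glue bottle, hammer and off-cut. Finish while still gripping the wedge and keeping the stack tight: do not let go.

Things in the scene. Friction and masses are not known exactly. Their poses are not given: they have to be found in the camera images.
- jig: Wooden sawing jig fixed to the bench, a trough along its own y. Origin: centre of the underside. In mm: base 200 (x) by 220 (y), 12 thick; its top is the trough floor. The fixed fence (18 thick, 200 long, top 72 above the origin) is nearest the robot, its inner face at x = -70 facing +x. The timber stands against it; the gap to be packed is on the timber's +x side.
- slide_fence: Sliding fence of the jig, 200 long (y), 18 thick, 60 mm high, top level with timber and fixed fence, clamped at a place that varies; holds against 100 N. Origin: middle of its inner (-x) face at floor level, at x = -2 to +9 in the jig's frame, axes as the jig's. With the timber home the empty gap is 23 to 34. A foot 12 high runs out on its +x side.
- gap (a point): Point on the floor of the trough about the middle of the gap: (-11, 0, 12) mm in the jig's frame.
- stock: The timber: loose squared length of pale wood, 45 (x) by 260 (y) by 60 mm high, 0.25 to 0.5 kg, standing in the trough within 1.5 of the fixed fence. Origin: centre of the underside. Home, its origin is at x = -47.5 in the jig's frame and its +x face at x = -25.
- rack: Wooden rack fixed to the bench, about 180 (x) by 42 (y), 34 mm high, with four slots along its y, slot floors 8 above the bench. Origin: on the bench. The slots hold the wedge (x = -65) and three packers (x = -20, 20, 60), which overhang its sides by a few mm and stand well out of the top: take them from above by their ends (along y) and lift straight up.
- packer0: Plywood packer, one of three alike: plate 8 thick (x), 50 long (y), 60 mm high (z), 30 g, on edge in the rack. Origin: centre of the underside, z up. Grip its two ends, 50 apart, near the top. On the trough floor it is level with the fence tops; let go part way down a wider gap, it drops to the floor, upright or leaning on timber or fence. One or two packers are enough; spare ones stay in the rack.
- packer1: Plywood packer, one of three alike: plate 8 thick (x), 50 long (y), 60 mm high (z), 30 g, on edge in the rack. Origin: centre of the underside, z up. Grip its two ends, 50 apart, near the top. On the trough floor it is level with the fence tops; let go part way down a wider gap, it drops to the floor, upright or leaning on timber or fence. One or two packers are enough; spare ones stay in the rack.
- packer2: Plywood packer, one of three alike: plate 8 thick (x), 50 long (y), 60 mm high (z), 30 g, on edge in the rack. Origin: centre of the underside, z up. Grip its two ends, 50 apart, near the top. On the trough floor it is level with the fence tops; let go part way down a wider gap, it drops to the floor, upright or leaning on timber or fence. One or two packers are enough; spare ones stay in the rack.
- wedge: Wooden wedge, 45 long (y), 100 mm high (z), 60 g, in the rack thin end down. Face x = +2.5 upright, the -x face slopes: thickness at height z is 5 + 0.25 z (5 to 30). Origin: centre of the foot, z up. Grip its two ends, 45 apart, near the top. It goes tight when its thickness at fence-top height (60 above the trough floor) fills the gap; over 19 it just meets the floor. Friction about 0.6.
- glue: Bystander: white bottle, 56 mm diameter, 150 mm high; origin at the centre of its foot.
- hammer: Bystander: hammer lying on the bench, 260 mm long; origin under its middle.
- offcut: Bystander: block of wood 50 by 40 by 25 mm; origin at the centre of its underside.
Mind the look-alikes: they are no part of the job. Leave any purple look-alike of the packer0 alone.

How it is judged:
By the outcome, as a careful person would: the job done as asked, in the order asked, and still so for the second after the job is handed in, while the arm keeps its last pose, push and grip.
It also fails if it takes over 64 s, if anything falls off the work surface, if the arm or the gripper's body presses on something with over 40 N, if the wrist force passes 120 N, or if a joint passes its speed limit or range.

## Working session

There is one attempt and no reset: what is moved stays moved. The work goes in short steps, Python scripts to look and compute and a tool call to move; the robot and the scene stay as the last step left them, time stands still between calls to the robot, and variables do not carry over. Pictures are saved under pics/ and viewed, about 8 in all and at most 12, crops included, and the job is handed in when it is done.

Besides the shell and the picture viewer there is one more tool, called after "Call:" by a JSON object that holds its "method" and its "body", one argument or row to a line. jog_arm: Moves the arm, as the interface text tells. Its arguments: {"type":"object","properties":{"rows":{"type":"string"},"force":{"type":"number"}},"required":["rows"]}

```bash
ls; mkdir -p pics
python3 - <<'E'
from station import r
import cv2,numpy as np
o=r.get_obs();print(o)
for c in("side","top"):
    i=r.camera_info(c);print(c,i)
    im=r.read_camera(c);cv2.imwrite(f"pics/{c}0.png",im)
    for l in("jig","slide_fence","gap","stock","rack","packer0","wedge","glue","hammer","offcut"):
        try: print(l,[(np.round(d["position"],1),round(d["score"],2)) for d in r.landmark_of(c,l)])
        except Exception as e: print(l,e)
E
```

```text
pics
{'time_s': 0.0, 'joint_positions': array([-0.94480828,  0.50184995, -0.42675807,  1.55141544,  0.22083673,
        1.13833244, -0.21030082]), 'joint_velocities': array([-0.00068778,  0.00168982,  0.00019246, -0.00012275,  0.00053535,
        0.00130923,  0.00023003]), 'joint_efforts': array([ 1.30661497e-04, -5.66597450e+01, -5.81653923e+00, -2.79115427e+01,
       -6.87368168e-02,  3.08626425e-02,  1.88753052e-04]), 'tool_pos': array([230.50212991, 607.01615783, 225.68851692]), 'ee_rot': array([-0.69483203,  0.69618239, -0.1276805 ,  0.12742146]), 'wrist_force': array([ 0.36702979,  0.58797408, -0.92663511]), 'moment': array([ 0.00239683,  0.02425662, -0.02850721]), 'gripper_width': 1.0018511274604658}
side {'mtx': array([[407.78702365,   0.        , 253.95627712],
       [  0.        , 407.78702365, 194.37460113],
       [  0.        ,   0.        ,   1.        ]]), 'origin': array([333.76691487, 792.19006404, 555.20072744]), 'orientation': array([-0.09530783, -0.06160574,  0.48819044,  0.86532725])}
jig [(array([222.1, 188.2]), 0.65)]
slide_fence [(array([222.3, 189.1]), 0.91
[... 634 characters left out ...]
.52034494, 1185.95164749]), 'orientation': array([ 0.71049504,  0.02987041, -0.03306996, -0.70228978])}
jig [(array([284.3, 144.4]), 0.7)]
slide_fence [(array([287.4, 141.4]), 0.94), (array([174.6, 215.9]), 0.42)]
gap [(array([283.7, 149.6]), 0.78)]
stock [(array([279., 161.]), 0.93)]
rack [(array([174.8, 191.4]), 0.93)]
packer0 [(array([171.6, 169.6]), 0.64), (array([173.9, 180.8]), 0.62), (array([171.9, 195.8]), 0.45), (array([202.4, 171. ]), 0.4)]
wedge [(array([173.5, 214. ]), 0.56), (array([244.6, 214.2]), 0.38)]
glue [(array([119.8, 159.3]), 0.67)]
hammer [(array([286.3, 146.9]), 0.74), (array([375. , 196.8]), 0.59), (array([171.5, 190.4]), 0.31)]
offcut [(array([243.6, 212.2]), 0.73)]
```

```bash
cat > h.py <<'E'
from station import r
import cv2,numpy as np
from scipy.spatial.transform import Rotation as R
def cam(c):
    i=r.camera_info(c);q=i["orientation"];return i["mtx"],np.array(i["origin"]),R.from_quat([q[1],q[2],q[3],q[0]]).as_matrix()
def back(c,px,z):
    K,o,M=cam(c);u=np.linalg.inv(K)@[px[0],px[1],1];d=M@[u[0],-u[1],-u[2]];return o+d*(z-o[2])/d[2]
def proj(c,P):
    K,o,M=cam(c);p=(np.atleast_2d(P)-o)@M;p=p*[1,-1,-1];p=p@K.T;return p[:,:2]/p[:,2:]
def tool():
    o=r.get_obs();q=o["ee_rot"];return o["tool_pos"],R.from_quat([q[1],q[2],q[3],q[0]]).as_matrix(),o
E
python3 - <<'E'
from h import *
pts=dict(jig=((222,188),(284.3,144.4),0),sf=((222.3,189.1),(287.4,141.4),12),gap=((226.5,189.9),(283.7,149.6),12),stock=((241.7,191.1),(279,161),12),rack=((248.7,284.1),(174.8,191.4),0),wedge=((281.5,279.1),(173.5,214),8),pA=((259.7,276.7),(171.9,195.8),8),pB=((233.8,278.9),(173.9,180.8),8),pC=((217.6,272.6),(171.6,169.6),8),odd=((231.5,244),(202.4,171),0),glue=((176,336.7),(119.8,159.3),0),off=((292.7,223.4),(243.6,212.2),0))
for k,(s,t,z) in pts.items(): print(k,np.round(back("side",s,z)),np.round(back("top",t,z)))
p,M,o=tool();print(M)
for c in("side","top"):
    im=cv2.imread(f"pics/{c}0.png")
    im=im[110:350,140:400] if c=="side" else im[100:260,90:330]
    cv2.imwrite(f"pics/{c}0c.png",cv2.resize(im,None,fx=3 if c=="top" else 2.5,fy=3 if c=="top" else 2.5,interpolation=cv2.INTER_CUBIC))
E
```

```text
jig [ 641. -120.    0.] [ 633. -105.    0.]
sf [632. -95.  12.] [ 639. -113.   12.]
gap [620. -93.  12.] [ 615. -102.   12.]
stock [579. -95.  12.] [582. -89.  12.]
rack [483. 225.   0.] [491. 211.   0.]
wedge [422. 207.   8.] [426. 212.   8.]
pA [465. 209.   8.] [478. 218.   8.]
pB [512. 226.   8.] [521. 213.   8.]
pC [549. 215.   8.] [554. 221.   8.]
odd [549. 111.   0.] [551. 133.   0.]
glue [573. 373.   0.] [583. 374.   0.]
off [429.   6.   0.] [433.  11.   0.]
[[ 9.34910785e-01 -1.02601063e-05  3.54882830e-01]
 [-3.54882830e-01  1.93520145e-05  9.34910785e-01]
 [-1.64599817e-05 -1.00000000e+00  1.44512715e-05]]
```

View pics/side0c.png

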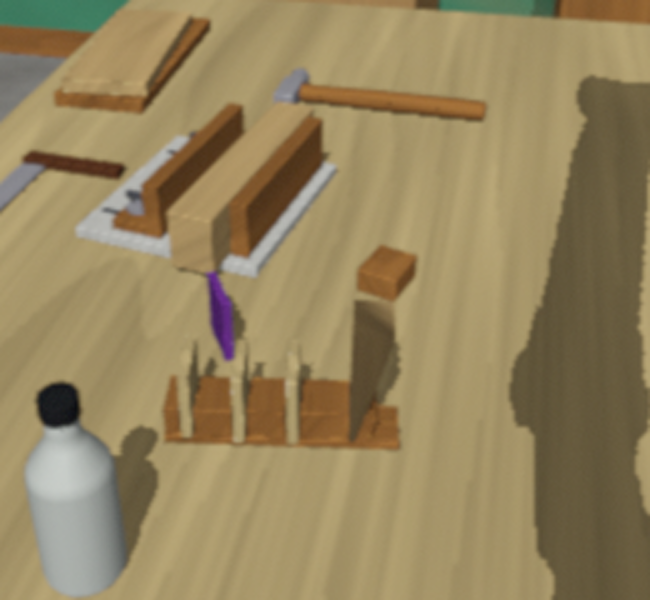

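View pics/top0c.png

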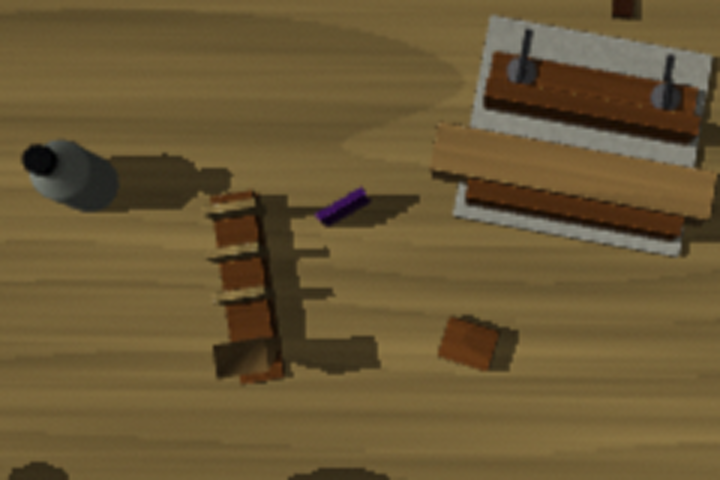

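The side view shows three packers and the wedge (right-hand slot) in the rack, with the purple look-alike lying between rack and jig. The top view shows the jig with yaw of about -0.15 rad and the rack at about (490, 213). Next I fit the poses from the region masks.

```bash
cat >> h.py <<'E'
from scipy.optimize import minimize
def rect(x,y,yaw,pts):
    c,s=np.cos(yaw),np.sin(yaw);p=np.array(pts,float);return np.c_[x+c*p[:,0]-s*p[:,1],y+s*p[:,0]+c*p[:,1],p[:,2]]
def box(x0,x1,y0,y1,z0,z1): return [(a,b,c) for a in(x0,x1) for b in(y0,y1) for c in(z0,z1)]
def hullmask(c,P,S=8):
    q=cv2.convexHull(((proj(c,P)+.5)*S*16).astype(np.int32));m=np.zeros((384*S//2,512*S//2),np.uint8)
    q=(q//2);S2=S//2
    cv2.fillConvexPoly(m,q,255,shift=4);return cv2.resize(m,(512,384),interpolation=cv2.INTER_AREA)/255.
def fit(masks,bx,x0):
    def f(p):
        e=0
        for c,m in masks.items():
            h=hullmask(c,rect(p[0]*10,p[1]*10,p[2]*.05,bx));e+=1-np.minimum(h,m).sum()/np.maximum(h,m).sum()
        return e
    s=minimize(f,[x0[0]/10,x0[1]/10,x0[2]/.05],method="Nelder-Mead",options=dict(initial_simplex=np.array([x0[0]/10,x0[1]/10,x0[2]/.05])+np.vstack([np.zeros(3),np.eye(3)]),xatol=.003,fatol=1e-4))
    return s.x*[10,10,.05],s.fun
E
python3 - <<'E'
from h import *
for c in("side","top"): r.read_camera(c)
g=lambda c,l:[d["pixels"] for d in r.regions_of(c,l)][0].astype(float)
st=box(-22.5,22.5,-130,130,12,72)
ms={c:g(c,"stock") for c in("side","top")}
for k in(["top"],["side"],["top","side"]): print("stock",k,*fit({c:ms[c] for c in k},st,(581,-90,-.15)))
mr={c:g(c,"rack") for c in("side","top")}
for k in(["top"],["side"],["top","side"]): print("rack",k,*fit({c:mr[c] for c in k},box(-90,90,-21,21,0,34),(488,213,.15)))
np.save("st.npy",ms["top"]);
mj=g("top","jig");mf=g("top","slide_fence");np.save("mf.npy",mf)
print("sizes",mj.sum(),mf.sum(),ms["top"].sum())
u=((mj+mf+ms["top"])>0).astype(float)
print("jig union(top)",*fit({"top":u},box(-100,100,-110,110,0,12),(630,-105,-.15)))
print("wedge",[(d["bbox"],round(d["score"],2)) for d in r.regions_of("top","wedge")])
print("packers",[(d["bbox"],round(d["score"],2)) for d in r.regions_of("top","packer0")])
im=r.read_camera("top")
cv2.imwrite("pics/jig1.png",cv2.resize(im[95:195,225:335],None,fx=7,fy=6,interpolation=cv2.INTER_CUBIC)[:600,:800])
cv2.imwrite("pics/rack1.png",cv2.resize(im[155:235,150:240],None,fx=7,fy=7,interpolation=cv2.INTER_CUBIC))
E
```

```text
stock ['top'] [ 5.81e+02 -9.00e+01 -1.50e-01] 1.0
stock ['side'] [ 5.91158041e+02 -9.11980079e+01 -1.34429320e-01] 0.3098593133441434
stock ['top', 'side'] [ 5.91158041e+02 -9.11980079e+01 -1.34429320e-01] 1.3098593133441434
rack ['top'] [4.78339968e+02 2.15208659e+02 1.84345634e-01] 0.4534779455632124
rack ['side'] [4.79194377e+02 2.14603074e+02 1.75838253e-01] 0.3706551794394155
rack ['top', 'side'] [4.78408995e+02 2.14644216e+02 1.75702125e-01] 0.8250507242581175
sizes 3847.0 1411.0 95.0
jig union(top) [ 6.30431300e+02 -1.03931214e+02 -1.70485142e-01] 0.28374935799417234
wedge [([159.2, 180.2, 177.8, 190.0], 0.56), ([162.1, 211.1, 182.0, 223.4], 0.49), ([98.3, 145.7, 128.4, 168.7], 0.27)]
packers [([191.9, 165.0, 212.1, 174.1], 0.69), ([157.8, 167.6, 177.1, 175.5], 0.52), ([158.4, 179.2, 177.9, 190.9], 0.45)]
```

View pics/jig1.png

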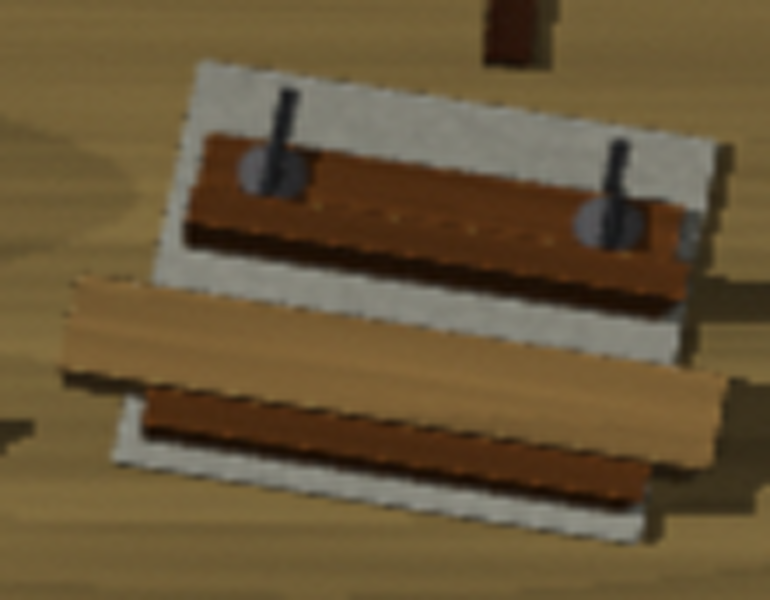

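View pics/rack1.png

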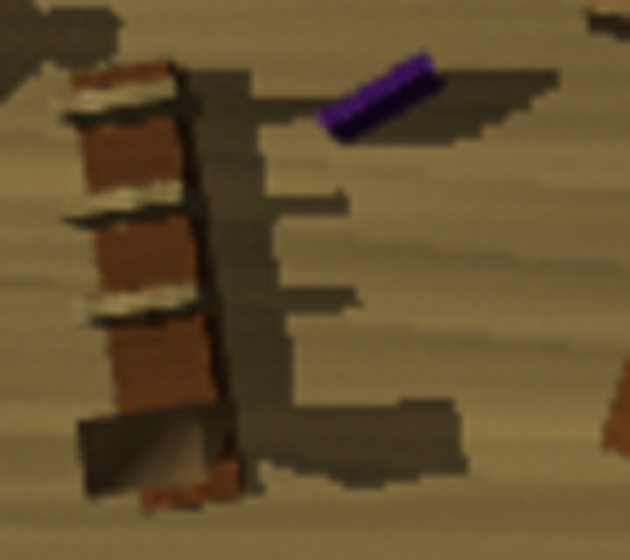

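The jig crop shows the timber, the sliding-fence inner edge and the base corners clearly. The rack crop shows the packer tops near crop rows 98, 202 and 303, and the wedge at the bottom left. Next I solve from the hand-picked corners.

Run:
```python
from h import *
J=lambda l,z:np.array([back("top",((u+.5)/7-.5+225,(v+.5)/6-.5+95),z) for u,v in l])
K=lambda l,z:np.array([back("top",((u+.5)/7-.5+150,(v+.5)/7-.5+155),z) for u,v in l])
def show(n,P,order=None):
    print(n,np.round(P[:,:2],1).tolist(),"c",np.round(P.mean(0)[:2],1),"edges",np.round([np.linalg.norm(P[i]-P[i-1]) for i in range(len(P))],1),"ang",np.round([np.arctan2(*(P[i]-P[i-1])[[1,0]]) for i in range(len(P))],3))
show("timber",J([(80,275),(730,378),(712,468),(62,365)],72))
show("base",J([(203,62),(720,142),(643,545),(113,462)],12))
show("fence",J([(187,220),(687,298)],72)); show("fixed bottom",J([(143,430),(643,503)],72)); show("fencefloor",J([(187,245),(660,318)],12))
for n,l in dict(p60=[(70,108),(178,88)],p20=[(68,212),(183,188)],pm20=[(83,313),(198,292)]).items(): show(n,K(l,68))
show("wedge",K([(80,420),(200,405),(208,482),(88,497)],108))
# intensity profile across gap in top image, along jig x at several y
im=cv2.imread("pics/top0.png").astype(np.float32)
T=J([(80,275),(730,378),(712,468),(62,365)],72).mean(0)
yaw=-.152
for yy in(-60,-30,0,30,60):
    s=np.arange(10,80,1.5);P=rect(T[0],T[1],yaw,[(a,yy,72) for a in s]);q=proj("top",P).astype(np.float32)
    v=cv2.remap(im,q[None,:,0],q[None,:,1],cv2.INTER_LINEAR)[0]
    sat=v[:,2]-v[:,0];b=v.mean(1)
    print(yy,[f"{int(a)}:{int(x)}/{int(y)}" for a,x,y in zip(s,b,sat)][:])
```

```text
timber [[628.6, 33.9], [584.0, -221.3], [542.5, -214.1], [586.8, 40.4]] c [585.5 -90.3] edges [ 42.2 259.1  42.1 258.2] ang [-0.153 -1.744  2.968  1.398]
base [[746.1, -13.9], [709.2, -229.6], [512.3, -196.9], [549.7, 21.0]] c [ 629.3 -104.9] edges [199.5 218.8 199.6 221.1] ang [-0.176 -1.74   2.977  1.401]
fence [[654.7, -7.8], [620.8, -204.6]] c [ 637.7 -106.2] edges [199.7 199.7] ang [ 1.4   -1.741]
fixed bottom [[557.3, 8.3], [526.2, -187.1]] c [541.7 -89.4] edges [197.8 197.8] ang [ 1.413 -1.729]
fencefloor [[655.7, -8.2], [622.4, -204.3]] c [ 639.  -106.3] edges [198.9 198.9] ang [ 1.402 -1.739]
p60 [[544.6, 242.1], [553.0, 200.1]] c [548.8 221.1] edges [42.8 42.8] ang [ 1.768 -1.374]
p20 [[503.8, 241.6], [513.7, 197.1]] c [508.8 219.4] edges [45.6 45.6] ang [ 1.79  -1.351]
pm20 [[464.5, 234.6], [473.1, 190.1]] c [468.8 212.4] edges [45.3 45.3] ang [ 1.764 -1.378]
wedge [[422.4, 226.0], [428.5, 181.3], [399.9, 177.6], [393.9, 222.1]] c [411.2 201.8] edges [28.8 45.1 28.9 45. ] ang [ 0.134 -1.435 -3.011  1.706]
-60 ['10:90/70', '11:89/70', '13:89/69', '14:88/68', '16:88/70', '17
[... 2130 characters left out ...]
', '65:44/57', '67:45/56', '68:47/60', '70:49/63', '71:48/62', '73:48/62', '74:49/63', '76:49/63', '77:47/61', '79:47/60']
60 ['10:88/69', '11:88/68', '13:87/67', '14:86/67', '16:86/67', '17:85/68', '19:85/68', '20:86/64', '22:87/56', '23:100/37', '25:119/16', '26:125/12', '28:129/11', '29:131/11', '31:131/11', '32:129/11', '34:127/11', '35:128/10', '37:130/10', '38:131/11', '40:120/13', '41:95/16', '43:68/19', '44:41/21', '46:27/22', '47:19/24', '49:17/23', '50:15/22', '52:17/24', '53:20/27', '55:33/43', '56:43/55', '58:44/57', '59:45/57', '61:43/57', '62:43/57', '64:44/57', '65:44/57', '67:45/59', '68:46/59', '70:47/59', '71:44/42', '73:40/17', '74:37/7', '76:32/0', '77:28/-1', '79:25/-1']
```

```bash
cat > ov.py <<'E'
from h import *
def draw(c,im,items,f,x0,y0):
    for P,col in items:
        q=(proj(c,P)-[x0,y0]+.5)*f
        for i in range(8):
            for j in range(i):
                if bin(i^j).count("1")==1: cv2.line(im,tuple(int(v) for v in q[i]),tuple(int(v) for v in q[j]),col,1)
E
python3 - <<'E'
from ov import *
rk=(489,214.7,.145);jg=(629.3,-104.9,-.17)
G,B,Y=(0,255,0),(255,0,0),(0,255,255)
items=[(rect(*rk,box(-90,90,-21,21,0,34)),G)]+[(rect(*rk,box(a-4,a+4,-25,25,8,68)),Y) for a in(-20,20,60)]+[(rect(*rk,box(-92.5,-62.5,-22.5,22.5,108,108.1)),Y)]
jt=[(rect(*jg,box(-100,100,-110,110,0,12)),G),(rect(*jg,box(-70,-25,-131,129,12,72)),Y),(rect(*jg,box(8.5,26.5,-100,100,12,72)),B)]
o=[]
for c,(x0,y0,x1,y1),it in(("side",(195,235,305,295),items),("top",(145,155,205,235),items),("side",(165,145,285,225),jt),("top",(230,95,335,190),jt)):
    im=cv2.imread(f"pics/{c}0.png")[y0:y1,x0:x1];f=4 if c=="side" and it is items else 3.5
    f=4
    im=cv2.resize(im,None,fx=f,fy=f,interpolation=cv2.INTER_CUBIC);draw(c,im,it,f,x0,y0);o.append(im)
W=np.zeros((600,800,3),np.uint8)
def put(a,x,y):
    h,w=a.shape[:2];h=min(h,600-y);w=min(w,800-x);W[y:y+h,x:x+w]=a[:h,:w]
put(o[0],0,0);put(o[2],0,245);put(o[1],485,0);put(o[3],485,325)
cv2.imwrite("pics/ov1.png",W)
E
```

```text
(no output)
```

View pics/ov1.png

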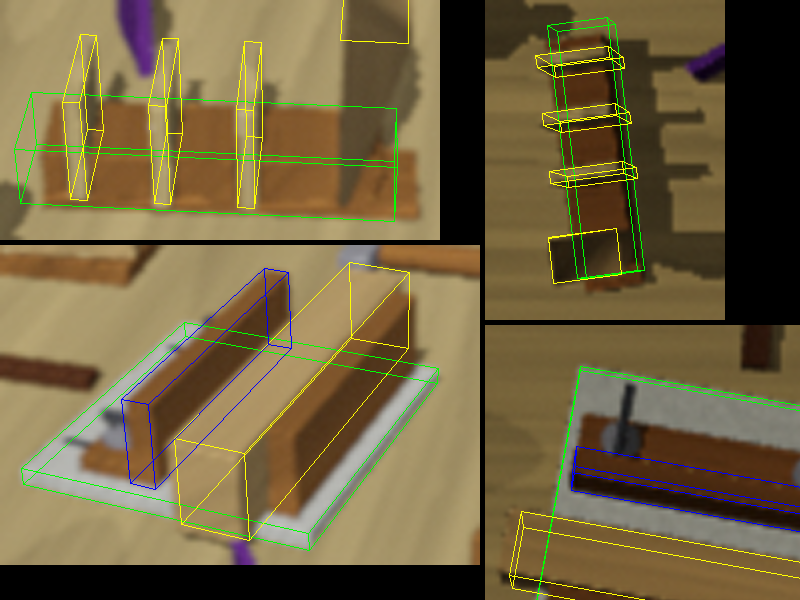

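Overlay check (8th image would be the limit, 5 viewed so far): packers, timber, base and fence all match within about 1 px. The rack body sits a few mm off the model, but I go by the packers themselves. The gap is about 31 to 33 mm, so I need two packers.

```bash
cat >> h.py <<'E'
def plan(tgt,jaw,n=None,grip=1):
    p,M,o=tool();tgt=np.array(tgt,float)
    cur=np.arctan2(M[1,2],M[0,2]);d=(jaw-cur+np.pi/2)%np.pi-np.pi/2
    dp=(tgt-p)
    if n is None: n=max(1,int(np.ceil(max(np.linalg.norm(dp[:2])/28,abs(dp[2])/29,abs(np.degrees(d))/4.9))))
    out=[]
    for i in range(n):
        a=cur+d*i/n;Z=np.array([np.cos(a),np.sin(a),0]);Y=np.array([0,0,-1.]);X=np.cross(Y,Z)
        s=dp/n/30;out.append(f"{s@X:.2f} {s@Y:.2f} {s@Z:.2f} 0 {-np.degrees(d)/n/5:.2f} 0 {grip}")
    print("t",round(o["time_s"],2),"p",np.round(p,1),"F",np.round(o["wrist_force"],1),"w",round(o["gripper_width"],3),"tilt",np.round(M[2,[0,2]],4),"n",n,"dturn_deg",round(np.degrees(d),1))
    for k in range(0,n,8): print("; ".join(out[k:k+8]))
E
python3 -c "
from h import *
plan((548.8,220,140),1.716)"
```

```text
t 1.65 p [230.6 607.7 226.7] F [-1.2  0.9 -0.5] w 1.001 tilt [-0.0001  0.    ] n 18 dturn_deg 29.1
0.81 0.16 -0.46 0 -0.32 0 1; 0.79 0.16 -0.48 0 -0.32 0 1; 0.78 0.16 -0.51 0 -0.32 0 1; 0.76 0.16 -0.53 0 -0.32 0 1; 0.75 0.16 -0.55 0 -0.32 0 1; 0.73 0.16 -0.57 0 -0.32 0 1; 0.72 0.16 -0.59 0 -0.32 0 1; 0.70 0.16 -0.61 0 -0.32 0 1
0.68 0.16 -0.63 0 -0.32 0 1; 0.66 0.16 -0.65 0 -0.32 0 1; 0.65 0.16 -0.67 0 -0.32 0 1; 0.63 0.16 -0.69 0 -0.32 0 1; 0.61 0.16 -0.70 0 -0.32 0 1; 0.59 0.16 -0.72 0 -0.32 0 1; 0.57 0.16 -0.74 0 -0.32 0 1; 0.54 0.16 -0.75 0 -0.32 0 1
0.52 0.16 -0.77 0 -0.32 0 1; 0.50 0.16 -0.78 0 -0.32 0 1
```

Call:
{"method": "jog_arm", "body": {
  "rows": "0.81 0.1 -0.46 0 -0.32 0 1; 0.79 0.1 -0.48 0 -0.32 0 1; 0.78 0.1 -0.51 0 -0.32 0 1; 0.76 0.1 -0.53 0 -0.32 0 1; 0.75 0.1 -0.55 0 -0.32 0 1; 0.73 0.1 -0.57 0 -0.32 0 1; 0.72 0.1 -0.59 0 -0.32 0 1; 0.70 0.1 -0.61 0 -0.32 0 1",
  "force": 20
}}

```text
time_s: 2.45
tool_pos: [372.5, 435.7, 202.3]
ee_rot: [0.708, -0.704, 0.043, -0.042]
wrist_force: [-0.6, 0.3, 0.5]
gripper_width: 1.001
```

Call:
{"method": "jog_arm", "body": {
  "rows": "0.68 0.2 -0.63 0 -0.32 0 1; 0.66 0.2 -0.65 0 -0.32 0 1; 0.65 0.2 -0.67 0 -0.32 0 1; 0.63 0.2 -0.69 0 -0.32 0 1; 0.61 0.2 -0.70 0 -0.32 0 1; 0.59 0.2 -0.72 0 -0.32 0 1; 0.57 0.2 -0.74 0 -0.32 0 1; 0.54 0.2 -0.75 0 -0.32 0 1"
}}

```text
time_s: 3.25
tool_pos: [524.4, 259.9, 153.5]
ee_rot: [0.709, -0.703, -0.041, 0.039]
wrist_force: [0.6, 0.6, 0.7]
gripper_width: 1.001
```

```bash
python3 -c "
from h import *
plan((548.8,220,110),1.716)"
```

```text
t 3.25 p [524.4 259.9 153.5] F [0.6 0.6 0.7] w 1.001 tilt [0.0035 0.0078] n 2 dturn_deg 1.8
0.33 0.73 -0.71 0 -0.18 0 1; 0.32 0.73 -0.71 0 -0.18 0 1
```

Call:
{"method": "jog_arm", "body": {
  "rows": "0.33 0.5 -0.71 0 -0.18 0 1; 0.32 0.5 -0.71 0 -0.18 0 1; 0 0.5 0 0 0 0 1; 0 0 0 0 0 0 1"
}}

```text
time_s: 3.65
tool_pos: [553.7, 213.3, 106.4]
ee_rot: [0.708, -0.703, -0.051, 0.047]
wrist_force: [-1.9, 1.0, -0.5]
gripper_width: 0.996
```

Run:
```python
from h import *
plan((548.8,220,47),1.716)
p,M,o=tool()
W=[]
for c,(x0,y0,x1,y1) in(("side",(190,210,270,290)),("top",(140,130,220,210))):
    im=r.read_camera(c)[y0:y1,x0:x1];im=cv2.resize(im,None,fx=5,fy=5,interpolation=cv2.INTER_CUBIC)
    for q in proj(c,[(548.8-3.6,220+24.7,68),(548.8+3.6,220-24.7,68)]): cv2.circle(im,tuple(int(v) for v in (q-[x0,y0]+.5)*5),3,(0,255,255),1)
    W.append(im)
cv2.imwrite("pics/g1.png",np.hstack(W))
```

```text
t 3.65 p [553.7 213.3 106.4] F [-1.9  1.  -0.5] w 0.996 tilt [0.0056 0.0058] n 3 dturn_deg 0.4
-0.04 0.66 0.08 0 -0.03 0 1; -0.04 0.66 0.08 0 -0.03 0 1; -0.04 0.66 0.08 0 -0.03 0 1
```

View pics/g1.png

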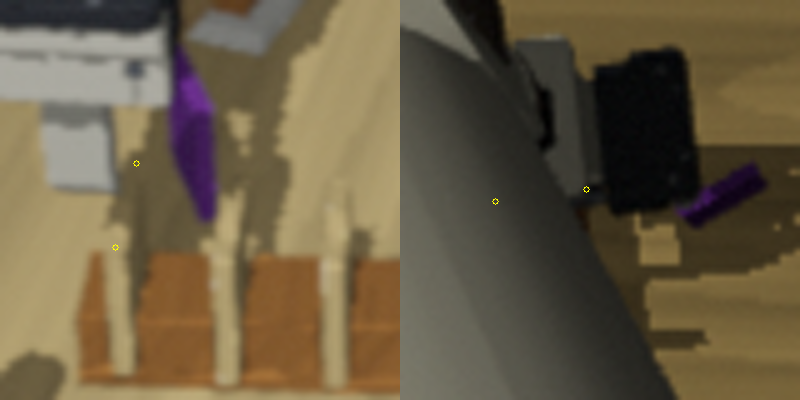

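Run:
```python
from h import *
p,M,o=tool()
for s in(46,65,-46,-65):
    for x in(-9.5,9.5): print(s,x,np.round((proj("side",p+M[:,2]*s+M[:,0]*x)[0]-[190,210]+.5)*5))
for P in[(545.2-4,244.7,68),(545.2+4,244.7,68),(545.2-4,244.7,8),(545.2+4,244.7,8),(552.4,195.3,68)]: print(P,np.round((proj("side",P)[0]-[190,210]+.5)*5))
im=r.read_camera("side");b=im[210:290,190:270]
print([tuple(int(v) for v in b[60,i]) for i in range(15,35)])
```

```text
46 -9.5 [112. 185.]
46 9.5 [ 58. 182.]
65 -9.5 [102. 219.]
65 9.5 [ 48. 216.]
-46 -9.5 [153.  39.]
-46 9.5 [105.  37.]
-65 -9.5 [161.  12.]
-65 9.5 [114.  10.]
(541.2, 244.7, 68) [126. 248.]
(549.2, 244.7, 68) [105. 246.]
(541.2, 244.7, 8) [136. 370.]
(549.2, 244.7, 8) [116. 367.]
(552.4, 195.3, 68) [137. 163.]
[(94, 138, 161), (65, 109, 143), (50, 93, 136), (44, 92, 136), (45, 93, 139), (59, 104, 143), (88, 132, 158), (107, 152, 170), (112, 157, 174), (110, 155, 173), (92, 132, 149), (61, 91, 104), (48, 76, 94), (47, 83, 116), (44, 89, 130), (41, 89, 131), (44, 90, 133), (46, 90, 134), (46, 92, 135), (47, 92, 136)]
```

Call:
{"method": "jog_arm", "body": {
  "rows": "-0.16 0.3 0.24 0 -0.06 0 1; 0 0.6 0 0 0 0 1; 0 0.6 0 0 0 0 1; 0 0.35 0 0 0 0 1; 0 0 0 0 0 0 1",
  "force": 15
}}

```text
time_s: 4.3
tool_pos: [548.2, 231.6, 55.1]
ee_rot: [0.709, -0.7, -0.06, 0.049]
wrist_force: [1.0, -0.9, 0.4]
gripper_width: 1.002
```

```bash
python3 -c "
from h import *
plan((549.5,220.5,48),1.716)"
```

```text
t 4.3 p [548.2 231.6  55.1] F [ 1.  -0.9  0.4] w 1.002 tilt [0.0167 0.0115] n 1 dturn_deg -0.6
-0.02 0.24 -0.37 0 0.12 0 1
```

```bash
cat >> h.py <<'E'
def fix(tgt,jaw):
    p,M,o=tool();cur=np.arctan2(M[1,2],M[0,2]);a=cur+((jaw-cur+np.pi/2)%np.pi-np.pi/2)
    Z=np.array([np.cos(a),np.sin(a),0]);Y=np.array([0,0,-1.]);D=np.c_[np.cross(Y,Z),Y,Z]
    rv=np.degrees(R.from_matrix(M.T@D).as_rotvec())/5;s=M.T@(np.array(tgt)-p)/30
    print("t",round(o["time_s"],2),"p",np.round(p,1),"F",np.round(o["wrist_force"],1),"w",round(o["gripper_width"],3),"| shift",np.round(s,3),"turn",np.round(rv,3))
E
python3 -c "
from h import *
fix((549.5,220.5,48),1.716)"
```

```text
t 4.3 p [548.2 231.6  55.1] F [ 1.  -0.9  0.4] w 1.002 | shift [-0.02   0.233 -0.375] turn [-0.133  0.117  0.191]
```

Call:
{"method": "jog_arm", "body": {
  "rows": "-0.02 0.23 -0.37 -0.13 0.12 0.19 1; 0 0 0 0 0 0 1; 0 0 0 0 0 0 1"
}}

```text
time_s: 4.6
tool_pos: [549.9, 221.4, 48.9]
ee_rot: [0.705, -0.705, -0.052, 0.051]
wrist_force: [1.6, 0.2, 0.4]
gripper_width: 1.003
```

```bash
python3 -c "
from h import *
fix((549.5,220.5,48),1.716)"
```

```text
t 4.6 p [549.9 221.4  48.9] F [1.6 0.2 0.4] w 1.003 | shift [-0.016  0.031 -0.029] turn [-0.     0.007  0.004]
```

Call:
{"method": "jog_arm", "body": {
  "rows": "0 0 0 0 0 0 -1; 0 0 0 0 0 0 -1; 0 0 0 0 0 0 -1; 0 0 0 0 0 0 -1; 0 0 0 0 0 0 -1; 0 0 0 0 0 0 -1",
  "force": 20
}}

```text
time_s: 5.2
tool_pos: [551.3, 221.5, 50.7]
ee_rot: [0.706, -0.705, -0.052, 0.05]
wrist_force: [0.3, -0.6, 0.4]
gripper_width: 0.536
```

```bash
python3 -c "
from h import *
fix((549.5,220.5,48),1.716)"
```

```text
t 5.2 p [551.3 221.5  50.7] F [ 0.3 -0.6  0.4] w 0.536 | shift [-0.064  0.09  -0.024] turn [-0.008 -0.006  0.039]
```

Call:
{"method": "jog_arm", "body": {
  "rows": "0 -0.6 0 0 0 0 -1; 0 -0.9 0 0 0 0 -1; 0 -0.9 0 0 0 0 -1; 0 -0.8 0 0 0 0 -1; 0 0 0 0 0 0 -1"
}}

```text
time_s: 5.7
tool_pos: [550.2, 221.0, 148.4]
ee_rot: [0.705, -0.705, -0.052, 0.051]
wrist_force: [0.4, 0.4, 0.2]
gripper_width: 0.54
```

```bash
python3 -c "
from h import *
plan((622,-103.5,145),1.401,grip=-1);fix((622,-103.5,145),1.401)"
```

```text
t 5.7 p [550.2 221.  148.4] F [0.4 0.4 0.2] w 0.54 tilt [0.0007 0.0002] n 12 dturn_deg -18.1
0.07 0.01 -0.92 0 0.30 0 -1; 0.09 0.01 -0.92 0 0.30 0 -1; 0.12 0.01 -0.92 0 0.30 0 -1; 0.14 0.01 -0.91 0 0.30 0 -1; 0.16 0.01 -0.91 0 0.30 0 -1; 0.19 0.01 -0.90 0 0.30 0 -1; 0.21 0.01 -0.90 0 0.30 0 -1; 0.23 0.01 -0.89 0 0.30 0 -1
0.26 0.01 -0.89 0 0.30 0 -1; 0.28 0.01 -0.88 0 0.30 0 -1; 0.30 0.01 -0.87 0 0.30 0 -1; 0.33 0.01 -0.86 0 0.30 0 -1
t 5.7 p [550.2 221.  148.4] F [0.4 0.4 0.2] w 0.54 | shift [  0.804   0.112 -11.051] turn [-3.00e-03  3.61e+00  8.00e-03]
```

Call:
{"method": "jog_arm", "body": {
  "rows": "0.07 0 -0.92 0 0.3 0 -1; 0.09 0 -0.92 0 0.3 0 -1; 0.12 0 -0.92 0 0.3 0 -1; 0.14 0 -0.91 0 0.3 0 -1; 0.16 0 -0.91 0 0.3 0 -1; 0.19 0 -0.9 0 0.3 0 -1; 0.21 0 -0.9 0 0.3 0 -1; 0.23 0 -0.89 0 0.3 0 -1"
}}

```text
time_s: 6.5
tool_pos: [595.1, 3.9, 142.4]
ee_rot: [0.708, -0.706, 0.023, -0.019]
wrist_force: [-0.0, -0.7, -0.3]
gripper_width: 0.539
```

Call:
{"method": "jog_arm", "body": {
  "rows": "0.26 0 -0.8 0 0.3 0 -1; 0.28 0 -0.7 0 0.3 0 -1; 0.3 0 -0.5 0 0.3 0 -1; 0 0 0 0 0 0 -1"
}}

```text
time_s: 6.9
tool_pos: [614.4, -67.2, 138.4]
ee_rot: [-0.705, 0.705, -0.057, 0.05]
wrist_force: [0.1, 0.2, -1.1]
gripper_width: 0.541
```

```bash
python3 -c "
from h import *
fix((622,-103.5,125),1.401)"
```

```text
t 6.9 p [614.4 -67.2 138.4] F [ 0.1  0.2 -1.1] w 0.541 | shift [ 0.438  0.442 -1.157] turn [ 0.012  0.218 -0.118]
```

Call:
{"method": "jog_arm", "body": {
  "rows": "0.22 0.1 -0.58 0 0.2 -0.1 -1; 0.22 0.1 -0.58 0 0 0 -1; 0 0 0 0 0 0 -1; 0 0 0 0 0 0 -1"
}}

```text
time_s: 7.3
tool_pos: [622.1, -103.2, 130.9]
ee_rot: [0.705, -0.704, 0.059, -0.058]
wrist_force: [-0.8, 1.4, 0.1]
gripper_width: 0.542
```

Run:
```python
from h import *
fix((622,-103.5,116),1.401)
W=[]
for c,(x0,y0,x1,y1) in(("side",(190,135,270,215)),("top",(240,105,320,185))):
    im=r.read_camera(c)[y0:y1,x0:x1];W.append(cv2.resize(im,None,fx=5,fy=5,interpolation=cv2.INTER_CUBIC))
cv2.imwrite("pics/g2.png",np.hstack(W))
```

```text
t 7.3 p [ 622.1 -103.2  130.9] F [-0.8  1.4  0.1] w 0.542 | shift [-0.002  0.496 -0.01 ] turn [-0.01   0.049 -0.028]
```

View pics/g2.png

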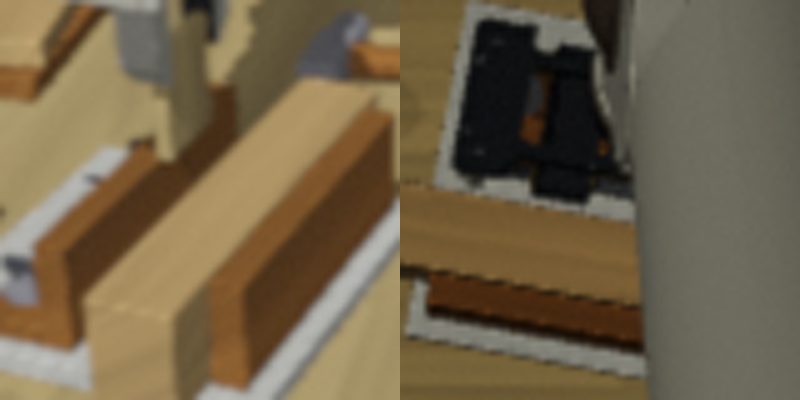

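The packer hangs upright over the gap. Its lower near end is at crop (165,158), between the fence and the timber. Descending.

Call:
{"method": "jog_arm", "body": {
  "rows": "0 0.4 0 0 0.05 -0.03 -1; 0 0.5 0 0 0 0 -1; 0 0.5 0 0 0 0 -1; 0 0.3 0 0 0 0 -1; 0 0 0 0 0 0 -1"
}}

```text
time_s: 7.9
tool_pos: [621.2, -99.5, 74.9]
ee_rot: [0.705, -0.704, 0.059, -0.058]
wrist_force: [-1.5, 0.1, -1.0]
gripper_width: 0.54
```

```bash
python3 -c "
from h import *
fix((622,-103.5,77),1.401)"
```

```text
t 7.9 p [621.2 -99.5  74.9] F [-1.5  0.1 -1. ] w 0.54 | shift [ 0.047 -0.072 -0.126] turn [-0.022  0.049 -0.013]
```

Call:
{"method": "jog_arm", "body": {
  "rows": "0.12 -0.1 -0.12 0 0.05 0 -1; 0.12 0 0 0 0 0 -1; 0.05 0 0 0 0 0 -1; 0 0 0 0 0 0 -1"
}}

```text
time_s: 8.3
tool_pos: [630.6, -105.1, 78.3]
ee_rot: [0.705, -0.704, 0.06, -0.06]
wrist_force: [0.2, -0.2, -0.7]
gripper_width: 0.54
```

Call:
{"method": "jog_arm", "body": {
  "rows": "0.07 0 0 0 0 0 -1; 0 0 0 0 0 0 -1"
}}

```text
time_s: 8.5
tool_pos: [633.6, -105.8, 79.3]
ee_rot: [0.705, -0.704, 0.06, -0.061]
wrist_force: [-0.7, 0.3, -0.1]
gripper_width: 0.544
```

Call:
{"method": "jog_arm", "body": {
  "rows": "0.07 0 0 0 0 0 -1; 0 0 0 0 0 0 -1"
}}

```text
time_s: 8.7
tool_pos: [634.7, -105.9, 79.3]
ee_rot: [0.705, -0.704, 0.061, -0.06]
wrist_force: [-0.5, -0.7, 0.4]
gripper_width: 0.54
```

```bash
python3 -c "
from h import *
fix((637.7-4,-105.5,77),1.401)"
```

```text
t 8.7 p [ 634.7 -105.9   79.3] F [-0.5 -0.7  0.4] w 0.54 | shift [-0.037  0.076  0.009] turn [-0.021 -0.012 -0.009]
```

Call:
{"method": "jog_arm", "body": {
  "rows": "0.07 0 0 0 0 0 -1; 0 0 0 0 0 0 -1; 0 0 0 0 0 0 -1"
}}

```text
time_s: 9.0
tool_pos: [634.8, -106.0, 78.8]
ee_rot: [0.705, -0.704, 0.062, -0.059]
wrist_force: [-1.8, -0.8, 0.5]
gripper_width: 0.543
```

Call:
{"method": "jog_arm", "body": {
  "rows": "0.07 0 0 0 0 0 -1; 0 0 0 0 0 0 -1; 0 0 0 0 0 0 -1"
}}

```text
time_s: 9.3
tool_pos: [635.1, -106.0, 78.4]
ee_rot: [0.705, -0.704, 0.064, -0.057]
wrist_force: [-2.2, 0.1, 1.3]
gripper_width: 0.538
```

Contact with the fence is at x≈634.8, so the fence face is at ≈638.8. Backing off a hair, lowering and releasing.

Call:
{"method": "jog_arm", "body": {
  "rows": "-0.03 0.08 0 0 0 0 -1; 0 0 0 0 0 0 -1; 0 0 0 0 0 0 1; 0 0 0 0 0 0 1; 0 0 0 0 0 0 1; 0 0 0 0 0 0 1; 0 0 0 0 0 0 1"
}}

```text
time_s: 10.0
tool_pos: [637.5, -106.3, 76.7]
ee_rot: [0.705, -0.704, 0.061, -0.059]
wrist_force: [-0.2, 0.3, 0.2]
gripper_width: 0.924
```

```bash
python3 -c "
from h import *
fix((625,-103.5,150),1.401)"
```

```text
t 10.0 p [ 637.5 -106.3   76.7] F [-0.2  0.3  0.2] w 0.924 | shift [-0.433 -2.444  0.025] turn [-0.02  -0.01  -0.028]
```

Call:
{"method": "jog_arm", "body": {
  "rows": "0 -0.7 0 0 0 0 1; 0 -0.9 0 0 0 0 1; 0 -0.9 0 0 0 0 1; 0 0 0.4 0 -0.1 0 1"
}}

```text
time_s: 10.4
tool_pos: [638.8, -96.8, 152.9]
ee_rot: [0.705, -0.704, 0.06, -0.057]
wrist_force: [0.5, -0.5, -0.6]
gripper_width: 1.001
```

```bash
python3 -c "
from h import *
plan((509.5,218.5,130),1.716)"
```

```text
t 10.4 p [638.8 -96.8 152.9] F [ 0.5 -0.5 -0.6] w 1.001 tilt [-0.0047  0.0004] n 13 dturn_deg 17.8
-0.46 0.06 0.74 0 -0.27 0 1; -0.44 0.06 0.75 0 -0.27 0 1; -0.42 0.06 0.76 0 -0.27 0 1; -0.41 0.06 0.77 0 -0.27 0 1; -0.39 0.06 0.78 0 -0.27 0 1; -0.37 0.06 0.79 0 -0.27 0 1; -0.35 0.06 0.80 0 -0.27 0 1; -0.33 0.06 0.81 0 -0.27 0 1
-0.31 0.06 0.82 0 -0.27 0 1; -0.29 0.06 0.82 0 -0.27 0 1; -0.27 0.06 0.83 0 -0.27 0 1; -0.25 0.06 0.84 0 -0.27 0 1; -0.23 0.06 0.84 0 -0.27 0 1
```

Call:
{"method": "jog_arm", "body": {
  "rows": "-0.46 0 0.74 0 -0.27 0 1; -0.44 0 0.75 0 -0.27 0 1; -0.42 0 0.76 0 -0.27 0 1; -0.41 0 0.77 0 -0.27 0 1; -0.39 0 0.78 0 -0.27 0 1; -0.37 0 0.79 0 -0.27 0 1; -0.35 0 0.8 0 -0.27 0 1; -0.33 0 0.81 0 -0.27 0 1"
}}

```text
time_s: 11.2
tool_pos: [554.1, 106.8, 151.8]
ee_rot: [0.707, -0.707, -0.011, 0.013]
wrist_force: [1.3, -0.9, -0.6]
gripper_width: 1.003
```

Call:
{"method": "jog_arm", "body": {
  "rows": "-0.31 0.1 0.8 0 -0.27 0 1; -0.29 0.1 0.75 0 -0.27 0 1; -0.27 0.1 0.6 0 -0.27 0 1; -0.25 0.1 0.4 0 -0.27 0 1; 0 0 0 0 0 0 1"
}}

```text
time_s: 11.7
tool_pos: [507.3, 192.9, 138.7]
ee_rot: [0.706, -0.704, -0.05, 0.054]
wrist_force: [0.0, -1.1, -0.3]
gripper_width: 1.0
```

Run:
```python
from h import *
fix((509.5,218.5,80),1.716)
W=[]
for c,(x0,y0,x1,y1) in(("side",(185,135,265,215)),("top",(240,105,320,185))):
    im=r.read_camera(c)[y0:y1,x0:x1];W.append(cv2.resize(im,None,fx=5,fy=5,interpolation=cv2.INTER_CUBIC))
cv2.imwrite("pics/g3.png",np.hstack(W))
```

```text
t 11.7 p [507.3 192.9 138.7] F [ 0.  -1.1 -0.3] w 1.0 | shift [0.209 1.958 0.826] turn [-0.037  0.023 -0.063]
```

View pics/g3.png

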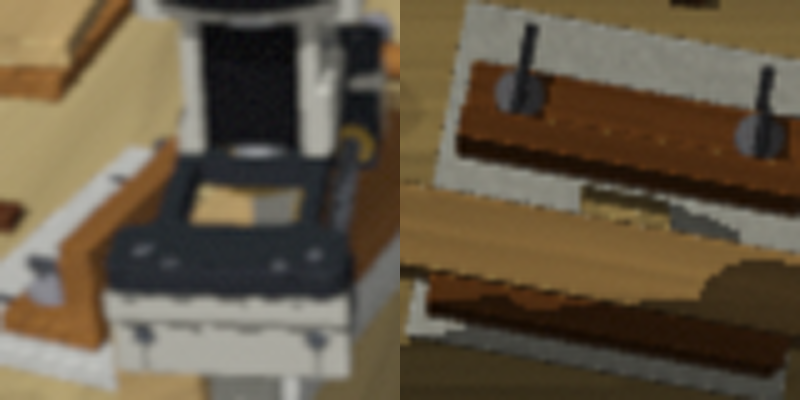

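Run:
```python
from h import *
F=np.array([638.6,-106.0])
yaw=-.17
def pk(th,xb,y0): # th lean toward -x; xb = bottom +x lower corner offset from fence
    out=[]
    for u,w in((0,0),(0,60),(-8,60),(-8,0)):
        x=xb+u*np.cos(th)-w*np.sin(th);z=12+w*np.cos(th)+(-u)*0+( -u)*np.sin(-th)*-0
        z=12+w*np.cos(th)-u*np.sin(th)*-1*-1
        out+=[(x,y0-25,z),(x,y0+25,z)]
    return rect(F[0],F[1],yaw,out)
for n,th,xb in(("A lean timber max",.41,0),("A mid",.35,-4),("upright at fence",0,-1),("upright at timber",0,-23),("lean fence",-.3,-19)):
    q=(proj("top",pk(th,xb,0))-[240,105]+.5)*5+[400,0]
    print(n,np.round(q).astype(int).tolist())
```

```text
A lean timber max [[670, 193], [585, 178], [673, 217], [584, 200], [672, 229], [582, 212], [668, 205], [583, 189]]
A mid [[669, 200], [584, 185], [673, 217], [584, 201], [671, 230], [582, 213], [667, 212], [582, 196]]
upright at fence [[669, 195], [584, 180], [681, 175], [592, 158], [679, 189], [589, 172], [667, 208], [582, 193]]
upright at timber [[663, 232], [578, 216], [674, 213], [585, 197], [672, 228], [582, 211], [661, 245], [575, 230]]
lean fence [[664, 225], [579, 210], [681, 176], [591, 160], [678, 190], [589, 174], [661, 239], [576, 223]]
```

The top view shows the first packer leaning: its top is on the timber and its foot towards the fence (crop 582–668, rows 185–230, matches that projection). I will slide the second packer down the fence side, which pushes the first one's foot to the timber.

Call:
{"method": "jog_arm", "body": {
  "rows": "0.1 0 0.4 -0.03 0 -0.05 1; 0.1 0.2 0.4 0 0 0 1; 0 0.5 0 0 0 0 1; 0 0 0 0 0 0 1; 0 0 0 0 0 0 1"
}}

```text
time_s: 12.3
tool_pos: [515.2, 213.2, 115.9]
ee_rot: [-0.705, 0.706, 0.048, -0.047]
wrist_force: [0.5, 0.6, 0.8]
gripper_width: 0.999
```

Run:
```python
from h import *
fix((509.5,218.5,54),1.716)
im=r.read_camera("side");
for row in(265,270,275): print(row,[int(im[row,i].mean()) for i in range(225,246)])
for z in (8,34,68): print(np.round(proj("side",[(505.9-4,243.2,z),(505.9+4,243.2,z)]),1).tolist())
```

```text
t 12.3 p [515.2 213.2 115.9] F [0.5 0.6 0.8] w 0.999 | shift [-0.169  2.064  0.205] turn [ 0.025 -0.115  0.023]
265 [91, 88, 87, 89, 88, 88, 101, 132, 148, 149, 144, 122, 87, 69, 67, 73, 85, 87, 89, 91, 91]
270 [90, 88, 88, 87, 89, 89, 95, 118, 137, 146, 143, 128, 95, 73, 80, 89, 88, 89, 90, 90, 92]
275 [90, 92, 92, 92, 91, 92, 91, 97, 123, 143, 146, 140, 114, 87, 82, 87, 88, 89, 88, 87, 88]
[[236.7, 286.0], [232.6, 285.4]]
[[236.2, 275.7], [232.0, 275.1]]
[[235.5, 261.6], [231.3, 261.0]]
```

Call:
{"method": "jog_arm", "body": {
  "rows": "-0.2 0.4 0.2 0.03 -0.1 0.02 1; 0 0.6 0 0 0 0 1; 0 0.6 0 0 0 0 1; 0 0.2 0 0 0 0 1; 0 0 0 0 0 0 1; 0 0 0 0 0 0 1"
}}

```text
time_s: 12.95
tool_pos: [506.3, 218.1, 58.6]
ee_rot: [0.705, -0.705, -0.05, 0.051]
wrist_force: [0.7, 1.0, 0.7]
gripper_width: 1.003
```

Run:
```python
from h import *
fix((508.3,218.5,54),1.716)
```

```text
t 12.95 p [506.3 218.1  58.6] F [0.7 1.  0.7] w 1.003 | shift [0.07  0.152 0.003] turn [-0.008 -0.013 -0.015]
```

Call:
{"method": "jog_arm", "body": {
  "rows": "0.07 0.15 0 0 0 0 1; 0 0 0 0 0 0 1; 0 0 0 0 0 0 -1; 0 0 0 0 0 0 -1; 0 0 0 0 0 0 -1; 0 0 0 0 0 0 -1; 0 0 0 0 0 0 -1; 0 0 0 0 0 0 -1",
  "force": 25
}}

```text
time_s: 13.75
tool_pos: [510.6, 219.2, 56.5]
ee_rot: [0.706, -0.705, -0.052, 0.05]
wrist_force: [-0.3, -0.6, 0.1]
gripper_width: 0.539
```

Call:
{"method": "jog_arm", "body": {
  "rows": "0 -0.5 0 0 0 0 -1; 0 -0.8 0 0 0 0 -1; 0 -0.9 0 0 0 0 -1; 0 -0.9 0 0 0 0 -1; 0 0 0 0 0 0 -1"
}}

```text
time_s: 14.25
tool_pos: [509.7, 219.3, 155.6]
ee_rot: [0.706, -0.705, -0.052, 0.05]
wrist_force: [-0.3, -0.0, -0.6]
gripper_width: 0.535
```

```bash
python3 -c "
from h import *
plan((624,-103.5,150),1.401,grip=-1);fix((624,-103.5,145),1.401)"
```

```text
t 14.25 p [509.7 219.3 155.6] F [-0.3 -0.  -0.6] w 0.535 tilt [0.0025 0.0019] n 13 dturn_deg -18.0
0.17 0.01 -0.86 0 0.28 0 -1; 0.19 0.01 -0.86 0 0.28 0 -1; 0.21 0.01 -0.85 0 0.28 0 -1; 0.23 0.01 -0.85 0 0.28 0 -1; 0.25 0.01 -0.84 0 0.28 0 -1; 0.27 0.01 -0.83 0 0.28 0 -1; 0.29 0.01 -0.83 0 0.28 0 -1; 0.31 0.01 -0.82 0 0.28 0 -1
0.33 0.01 -0.81 0 0.28 0 -1; 0.35 0.01 -0.80 0 0.28 0 -1; 0.37 0.01 -0.80 0 0.28 0 -1; 0.39 0.01 -0.79 0 0.28 0 -1; 0.41 0.01 -0.78 0 0.28 0 -1
t 14.25 p [509.7 219.3 155.6] F [-0.3 -0.  -0.6] w 0.535 | shift [  2.217   0.337 -11.197] turn [-0.026  3.604  0.025]
```

Call:
{"method": "jog_arm", "body": {
  "rows": "0.17 0 -0.86 0 0.28 0 -1; 0.19 0 -0.86 0 0.28 0 -1; 0.21 0 -0.85 0 0.28 0 -1; 0.23 0 -0.85 0 0.28 0 -1; 0.25 0 -0.84 0 0.28 0 -1; 0.27 0 -0.83 0 0.28 0 -1; 0.29 0 -0.83 0 0.28 0 -1; 0.31 0 -0.82 0 0.28 0 -1"
}}

```text
time_s: 15.05
tool_pos: [579.2, 20.1, 158.9]
ee_rot: [0.709, -0.705, 0.015, -0.018]
wrist_force: [0.8, -0.0, -0.5]
gripper_width: 0.536
```

Call:
{"method": "jog_arm", "body": {
  "rows": "0.33 0 -0.81 0 0.28 0 -1; 0.35 0 -0.7 0 0.28 0 -1; 0.37 0 -0.55 0 0.28 0 -1; 0.39 0 -0.4 0 0.28 0 -1; 0 0 0 0 0 0 -1; 0 0 0 0 0 0 -1"
}}

```text
time_s: 15.65
tool_pos: [617.8, -65.9, 158.1]
ee_rot: [0.707, -0.703, 0.055, -0.056]
wrist_force: [-0.8, -0.4, 0.3]
gripper_width: 0.54
```

```bash
python3 -c "
from h import *
fix((631.5,-105,128),1.401)"
```

```text
t 15.65 p [617.8 -65.9 158.1] F [-0.8 -0.4  0.3] w 0.54 | shift [ 0.652  0.999 -1.223] turn [-0.064  0.155  0.016]
```

Call:
{"method": "jog_arm", "body": {
  "rows": "0.33 0.2 -0.6 -0.06 0.15 0 -1; 0.32 0.3 -0.6 0 0 0 -1; 0 0.4 0 0 0 0 -1; 0 0 0 0 0 0 -1; 0 0 0 0 0 0 -1"
}}

```text
time_s: 16.15
tool_pos: [631.1, -105.3, 127.4]
ee_rot: [0.705, -0.704, 0.059, -0.058]
wrist_force: [0.2, -0.3, -0.1]
gripper_width: 0.54
```

```bash
python3 -c "
from h import *
fix((632,-105,100),1.401)"
```

```text
t 16.15 p [ 631.1 -105.3  127.4] F [ 0.2 -0.3 -0.1] w 0.54 | shift [0.029 0.912 0.013] turn [-0.009  0.036 -0.015]
```

Call:
{"method": "jog_arm", "body": {
  "rows": "0.03 0.35 0 0 0.03 0 -1; 0 0.35 0 0 0 0 -1; 0 0.2 0 0 0 0 -1; 0 0 0 0 0 0 -1"
}}

```text
time_s: 16.55
tool_pos: [631.4, -103.0, 97.8]
ee_rot: [0.705, -0.704, 0.06, -0.058]
wrist_force: [0.0, 0.0, -0.7]
gripper_width: 0.539
```

```bash
python3 -c "
from h import *
fix((632,-105,76),1.401)"
```

```text
t 16.55 p [ 631.4 -103.    97.8] F [ 0.   0.  -0.7] w 0.539 | shift [ 0.032  0.726 -0.064] turn [-0.021  0.034 -0.027]
```

Call:
{"method": "jog_arm", "body": {
  "rows": "0.03 0.3 -0.06 -0.02 0.03 0 -1; 0 0.3 0 0 0 0 -1; 0 0.12 0 0 0 0 -1; 0 0 0 0 0 0 -1"
}}

```text
time_s: 16.95
tool_pos: [634.3, -104.8, 76.0]
ee_rot: [0.705, -0.704, 0.059, -0.061]
wrist_force: [-0.9, -0.3, 3.0]
gripper_width: 0.536
```

```bash
python3 -c "
from h import *
fix((634,-105.5,75),1.401)"
```

```text
t 16.95 p [ 634.3 -104.8   76. ] F [-0.9 -0.3  3. ] w 0.536 | shift [-0.007  0.033 -0.025] turn [-0.005  0.003  0.025]
```

Call:
{"method": "jog_arm", "body": {
  "rows": "0 0 0 0 0 0 1; 0 0 0 0 0 0 1; 0 0 0 0 0 0 1; 0 0 0 0 0 0 1; 0 -0.5 0 0 0 0 1; 0 -0.9 0 0 0 0 1; 0 -0.2 0 0 0 0 -1; 0 0 0 0 0 0 -1"
}}

```text
time_s: 17.75
tool_pos: [633.3, -104.6, 126.7]
ee_rot: [0.705, -0.704, 0.06, -0.06]
wrist_force: [-0.4, -0.3, 0.1]
gripper_width: 0.875
```

Call:
{"method": "jog_arm", "body": {
  "rows": "0 0 0 0 0 0 -1; 0 0 0 0 0 0 -1; 0 0 0 0 0 0 -1; 0 0 0 0 0 0 -1; 0 0 0 0 0 0 -1; 0 0 0 0 0 0 -1"
}}

```text
time_s: 18.35
tool_pos: [631.6, -104.5, 124.2]
ee_rot: [0.705, -0.704, 0.061, -0.058]
wrist_force: [0.3, 1.1, -0.6]
gripper_width: 0.351
```

Run:
```python
from h import *
fix((632,-105,92),1.401)
W=[]
for c,(x0,y0,x1,y1) in(("side",(185,135,265,215)),("top",(240,105,320,185))):
    im=r.read_camera(c)[y0:y1,x0:x1];W.append(cv2.resize(im,None,fx=5,fy=5,interpolation=cv2.INTER_CUBIC))
cv2.imwrite("pics/g4.png",np.hstack(W))
```

```text
t 18.35 p [ 631.6 -104.5  124.2] F [ 0.3  1.1 -0.6] w 0.351 | shift [ 0.019  1.072 -0.015] turn [-0.003  0.009 -0.04 ]
```

View pics/g4.png

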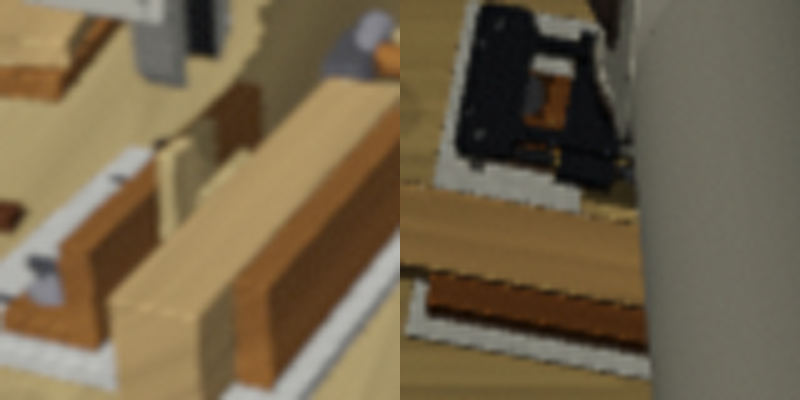

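The side view shows packer 2 upright by the fence and standing proud (crop (170,145)). Packer 1 lies against the timber (225,165). Now I press packer 2 down with the fingers half shut.

Call:
{"method": "jog_arm", "body": {
  "rows": "0.03 0.5 0 0 0 0 -0.3; 0.02 0.5 0 0 0 0 -0.3; 0 0.15 0 0 0 0 -0.3; 0 0 0 0 0 0 -0.3"
}}

```text
time_s: 18.85
tool_pos: [633.7, -104.8, 86.8]
ee_rot: [0.705, -0.704, 0.061, -0.059]
wrist_force: [0.9, -0.1, 7.8]
gripper_width: 0.352
```

Call:
{"method": "jog_arm", "body": {
  "rows": "0 0.12 0 0 0 0 -0.3; 0 0.12 0 0 0 0 -0.3; 0 0 0 0 0 0 -0.3"
}}

```text
time_s: 19.15
tool_pos: [634.2, -104.8, 85.7]
ee_rot: [-0.704, 0.705, -0.061, 0.059]
wrist_force: [0.5, 0.1, -0.1]
gripper_width: 0.349
```

Call:
{"method": "jog_arm", "body": {
  "rows": "0 0.12 0 0 0 0 -0.3; 0 0.1 0 0 0 0 -0.3; 0 0 0 0 0 0 -0.3"
}}

```text
time_s: 19.45
tool_pos: [635.1, -104.8, 83.4]
ee_rot: [-0.704, 0.705, -0.06, 0.06]
wrist_force: [0.3, -0.6, 0.9]
gripper_width: 0.349
```

Call:
{"method": "jog_arm", "body": {
  "rows": "-0.05 0.15 0 0 0 0 -0.3; 0 0.12 0 0 0 0 -0.3; 0 0 0 0 0 0 -0.3"
}}

```text
time_s: 19.75
tool_pos: [634.9, -104.6, 76.1]
ee_rot: [-0.704, 0.705, -0.059, 0.061]
wrist_force: [0.2, -0.1, 0.0]
gripper_width: 0.351
```

Call:
{"method": "jog_arm", "body": {
  "rows": "0 0.12 0 0 0 0 -0.3; 0 0.12 0 0 0 0 -0.3; 0 0 0 0 0 0 -0.3"
}}

```text
time_s: 20.05
tool_pos: [636.2, -104.8, 73.2]
ee_rot: [-0.704, 0.706, -0.058, 0.061]
wrist_force: [0.1, 0.4, -0.3]
gripper_width: 0.348
```

Call:
{"method": "jog_arm", "body": {
  "rows": "0 0.1 0 0 0 0 -0.3; 0 0.1 0 0 0 0 -0.3; 0 0 0 0 0 0 -0.3"
}}

```text
time_s: 20.35
tool_pos: [637.5, -104.9, 73.0]
ee_rot: [-0.703, 0.706, -0.058, 0.062]
wrist_force: [-0.8, 0.1, -0.5]
gripper_width: 0.351
```

Call:
{"method": "jog_arm", "body": {
  "rows": "0 -0.6 0 0 0 0 -0.3; 0 -0.95 0 0 0 0 1; 0 -0.95 0 0 0 0 1; 0 -0.9 0 0 0 0 1"
}}

```text
time_s: 20.75
tool_pos: [632.1, -104.0, 168.9]
ee_rot: [-0.704, 0.706, -0.062, 0.057]
wrist_force: [0.2, -0.3, -0.6]
gripper_width: 0.56
```

```bash
python3 -c "
from h import *
plan((414,203,160),1.716)"
```

```text
t 20.75 p [ 632.1 -104.   168.9] F [ 0.2 -0.3 -0.6] w 0.56 tilt [-0.0073 -0.0033] n 14 dturn_deg 18.0
-0.64 0.02 0.63 0 -0.26 0 1; -0.62 0.02 0.65 0 -0.26 0 1; -0.61 0.02 0.66 0 -0.26 0 1; -0.59 0.02 0.67 0 -0.26 0 1; -0.58 0.02 0.69 0 -0.26 0 1; -0.56 0.02 0.70 0 -0.26 0 1; -0.54 0.02 0.71 0 -0.26 0 1; -0.53 0.02 0.72 0 -0.26 0 1
-0.51 0.02 0.74 0 -0.26 0 1; -0.49 0.02 0.75 0 -0.26 0 1; -0.48 0.02 0.76 0 -0.26 0 1; -0.46 0.02 0.77 0 -0.26 0 1; -0.44 0.02 0.78 0 -0.26 0 1; -0.43 0.02 0.79 0 -0.26 0 1
```

Call:
{"method": "jog_arm", "body": {
  "rows": "-0.64 0 0.63 0 -0.26 0 1; -0.62 0 0.65 0 -0.26 0 1; -0.61 0 0.66 0 -0.26 0 1; -0.59 0 0.67 0 -0.26 0 1; -0.58 0 0.69 0 -0.26 0 1; -0.56 0 0.7 0 -0.26 0 1; -0.54 0 0.71 0 -0.26 0 1; -0.53 0 0.72 0 -0.26 0 1"
}}

```text
time_s: 21.55
tool_pos: [505.9, 71.2, 165.5]
ee_rot: [-0.706, 0.709, 0.002, -0.005]
wrist_force: [0.2, 0.3, 0.4]
gripper_width: 1.002
```

Call:
{"method": "jog_arm", "body": {
  "rows": "-0.51 0 0.74 0 -0.26 0 1; -0.49 0 0.75 0 -0.26 0 1; -0.48 0 0.7 0 -0.26 0 1; -0.4 0 0.6 0 -0.26 0 1; -0.3 0 0.4 0 -0.2 0 1; 0 0 0 0 0 0 1; 0 0 0 0 0 0 1"
}}

```text
time_s: 22.25
tool_pos: [428.7, 169.4, 161.1]
ee_rot: [-0.705, 0.707, 0.042, -0.049]
wrist_force: [0.5, -0.1, -0.1]
gripper_width: 1.002
```

Run:
```python
from h import *
fix((414,203,130),1.716)
W=[]
for c,(x0,y0,x1,y1) in(("side",(185,135,265,215)),("top",(240,105,320,185))):
    im=r.read_camera(c)[y0:y1,x0:x1];W.append(cv2.resize(im,None,fx=5,fy=5,interpolation=cv2.INTER_CUBIC))
cv2.imwrite("pics/g5.png",np.hstack(W))
```

```text
t 22.25 p [428.7 169.4 161.1] F [ 0.5 -0.1 -0.1] w 1.002 | shift [-0.33   1.038  1.175] turn [ 0.027 -0.183 -0.118]
```

View pics/g5.png

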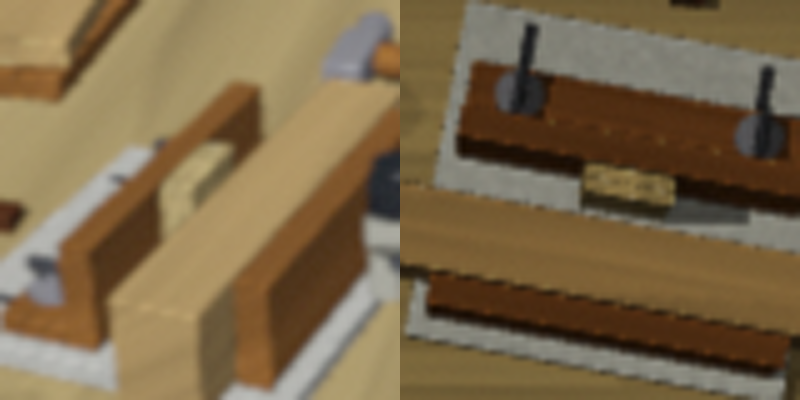

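Both packers now stand upright and flush, side by side against the fence, with their tops at crop rows 165–200. About 15 mm of floor shows towards the timber. Fetching the wedge.

Call:
{"method": "jog_arm", "body": {
  "rows": "-0.17 0 0.58 0.03 -0.18 -0.1 1; -0.16 0.3 0.58 0 0 0 1; 0 0.5 0 0 0 0 1; 0 0 0 0 0 0 1; 0 0 0 0 0 0 1"
}}

```text
time_s: 22.85
tool_pos: [416.0, 204.0, 137.4]
ee_rot: [0.706, -0.705, -0.05, 0.048]
wrist_force: [-0.0, 0.0, 1.0]
gripper_width: 1.004
```

Run:
```python
from h import *
fix((414,203,78),1.716)
im=r.read_camera("side")
cv2.imwrite("pics/g6.png",cv2.resize(im[210:295,245:325],None,fx=6,fy=6,interpolation=cv2.INTER_CUBIC))
rk=(489,214.7,.145)
for P in[(-62.5,22.5,108),(-92.5,22.5,108),(-62.5,22.5,34),(-62.5-23.5,22.5,80),(-62.5,22.5,80)]: print(P,np.round((proj("side",rect(*rk,[P]))[0]-[245,210]+.5)*6))
```

```text
t 22.85 p [416.  204.  137.4] F [-0.  0.  1.] w 1.004 | shift [-0.076  1.98  -0.03 ] turn [-0.027 -0.071  0.026]
(-62.5, 22.5, 108) [211. 211.]
(-92.5, 22.5, 108) [313. 215.]
(-62.5, 22.5, 34) [206. 401.]
(-86.0, 22.5, 80) [288. 288.]
(-62.5, 22.5, 80) [209. 285.]
```

View pics/g6.png

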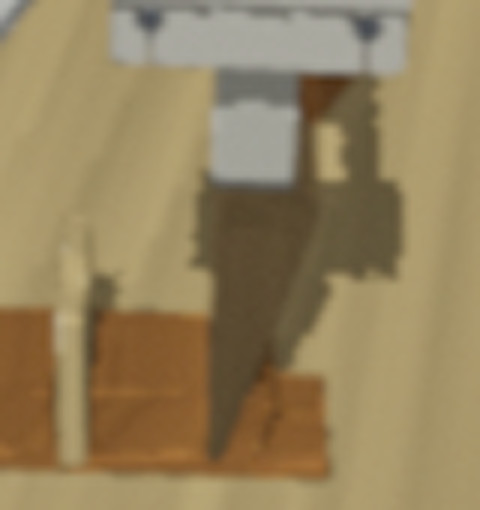

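The wedge matches the prediction within 1 px (left edge col 212, right edge 315 at the top), and the finger is centred over it. Lowering and gripping.

Call:
{"method": "jog_arm", "body": {
  "rows": "-0.07 0.5 -0.03 -0.03 -0.07 0.03 1; 0 0.6 0 0 0 0 1; 0 0.6 0 0 0 0 1; 0 0.2 0 0 0 0 1; 0 0 0 0 0 0 1; 0 0 0 0 0 0 1"
}}

```text
time_s: 23.5
tool_pos: [415.7, 201.7, 78.3]
ee_rot: [-0.705, 0.705, 0.051, -0.05]
wrist_force: [-0.3, 0.1, 1.3]
gripper_width: 1.0
```

Run:
```python
from h import *
fix((414,203,78),1.716)
```

```text
t 23.5 p [415.7 201.7  78.3] F [-0.3  0.1  1.3] w 1.0 | shift [-0.05   0.009  0.051] turn [ 0.008 -0.027  0.029]
```

Call:
{"method": "jog_arm", "body": {
  "rows": "-0.05 0 0.05 0 -0.03 0.03 1; 0 0 0 0 0 0 -1; 0 0 0 0 0 0 -1; 0 0 0 0 0 0 -1; 0 0 0 0 0 0 -1; 0 0 0 0 0 0 -1; 0 0 0 0 0 0 -1; 0 0 0 0 0 0 -1",
  "force": 55
}}

```text
time_s: 24.3
tool_pos: [415.8, 203.8, 80.8]
ee_rot: [0.705, -0.705, -0.053, 0.05]
wrist_force: [0.2, 0.1, 0.7]
gripper_width: 0.489
```

Run:
```python
from h import *
fix((414,203,78),1.716)
```

```text
t 24.3 p [415.8 203.8  80.8] F [0.2 0.1 0.7] w 0.489 | shift [-0.065  0.092 -0.019] turn [-0.002  0.002  0.054]
```

Call:
{"method": "jog_arm", "body": {
  "rows": "0 -0.5 0 0 0 0 -1; 0 -0.8 0 0 0 0 -1; 0 -0.9 0 0 0 0 -1; 0 -0.9 0 0 0 0 -1; 0 -0.6 0 0 0 0 -1; 0 0 0 0 0 0 -1"
}}

```text
time_s: 24.9
tool_pos: [413.6, 203.2, 194.1]
ee_rot: [-0.705, 0.705, 0.052, -0.052]
wrist_force: [0.7, 0.7, -1.7]
gripper_width: 0.49
```

Run:
```python
from h import *
F=np.array([638.8,-106.]);X=np.array([np.cos(-.17),np.sin(-.17)])
t=F-32.5*X; print(t)
fix((t[0],t[1],190),1.401);plan((t[0],t[1],190),1.401,grip=-1)
```

```text
[ 606.76849508 -100.50157366]
t 24.9 p [413.6 203.2 194.1] F [ 0.7  0.7 -1.7] w 0.49 | shift [  4.897   0.139 -10.951] turn [ 5.000e-03  3.619e+00 -1.000e-03]
t 24.9 p [413.6 203.2 194.1] F [ 0.7  0.7 -1.7] w 0.49 tilt [-0.0001 -0.0004] n 13 dturn_deg -18.1
0.38 0.01 -0.84 0 0.28 0 -1; 0.40 0.01 -0.83 0 0.28 0 -1; 0.42 0.01 -0.82 0 0.28 0 -1; 0.44 0.01 -0.81 0 0.28 0 -1; 0.46 0.01 -0.80 0 0.28 0 -1; 0.48 0.01 -0.79 0 0.28 0 -1; 0.49 0.01 -0.78 0 0.28 0 -1; 0.51 0.01 -0.77 0 0.28 0 -1
0.53 0.01 -0.75 0 0.28 0 -1; 0.55 0.01 -0.74 0 0.28 0 -1; 0.57 0.01 -0.73 0 0.28 0 -1; 0.59 0.01 -0.71 0 0.28 0 -1; 0.60 0.01 -0.70 0 0.28 0 -1
```

Call:
{"method": "jog_arm", "body": {
  "rows": "0.38 0 -0.84 0 0.28 0 -1; 0.4 0 -0.83 0 0.28 0 -1; 0.42 0 -0.82 0 0.28 0 -1; 0.44 0 -0.81 0 0.28 0 -1; 0.46 0 -0.8 0 0.28 0 -1; 0.48 0 -0.79 0 0.28 0 -1; 0.49 0 -0.78 0 0.28 0 -1; 0.51 0 -0.77 0 0.28 0 -1"
}}

```text
time_s: 25.7
tool_pos: [531.3, 13.2, 186.2]
ee_rot: [-0.707, 0.707, -0.02, 0.014]
wrist_force: [0.4, -0.2, -0.6]
gripper_width: 0.487
```

Call:
{"method": "jog_arm", "body": {
  "rows": "0.53 0 -0.75 0 0.28 0 -1; 0.55 0 -0.7 0 0.28 0 -1; 0.5 0 -0.6 0 0.28 0 -1; 0.4 0 -0.4 0 0.2 0 -1; 0 0 0 0 0 0 -1; 0 0 0 0 0 0 -1"
}}

```text
time_s: 26.3
tool_pos: [585.4, -75.8, 178.3]
ee_rot: [-0.704, 0.706, -0.059, 0.047]
wrist_force: [-0.2, 0.4, -0.1]
gripper_width: 0.486
```

Run:
```python
from h import *
fix((606.8,-100.5,165),1.401)
```

```text
t 26.3 p [585.4 -75.8 178.3] F [-0.2  0.4 -0.1] w 0.486 | shift [ 0.837  0.434 -0.703] turn [ 0.058  0.217 -0.193]
```

Call:
{"method": "jog_arm", "body": {
  "rows": "0.42 0.1 -0.35 0.06 0.22 -0.19 -1; 0.42 0.1 -0.35 0 0 0 -1; 0 0 0 0 0 0 -1; 0 0 0 0 0 0 -1"
}}

```text
time_s: 26.7
tool_pos: [607.3, -100.1, 170.7]
ee_rot: [0.705, -0.704, 0.059, -0.059]
wrist_force: [0.6, 0.5, -0.4]
gripper_width: 0.485
```

Run:
```python
from h import *
fix((606.8,-100.5,150),1.401)
W=[]
for c,(x0,y0,x1,y1) in(("side",(185,115,265,195)),("top",(240,105,320,185))):
    im=r.read_camera(c)[y0:y1,x0:x1];W.append(cv2.resize(im,None,fx=5,fy=5,interpolation=cv2.INTER_CUBIC))
cv2.imwrite("pics/g7.png",np.hstack(W))
```

```text
t 26.7 p [ 607.3 -100.1  170.7] F [ 0.6  0.5 -0.4] w 0.485 | shift [-0.015  0.689 -0.016] turn [-0.014  0.023 -0.009]
```

View pics/g7.png

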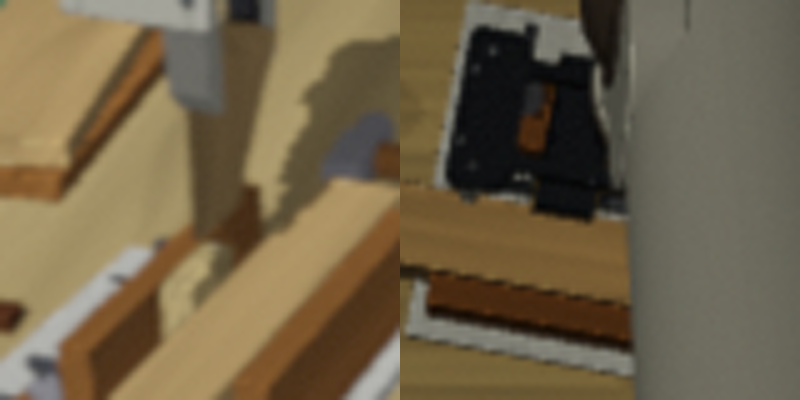

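The wedge hangs upright, thin end down, over the slot between packers and timber (crop ≈(200,235)). Descending in steps with force checks.

Call:
{"method": "jog_arm", "body": {
  "rows": "0 0.4 0 0 0.02 0 -1; 0 0.4 0 0 0 0 -1; 0 0.2 0 0 0 0 -1; 0 0 0 0 0 0 -1"
}}

```text
time_s: 27.2
tool_pos: [606.6, -98.4, 138.3]
ee_rot: [0.705, -0.704, 0.059, -0.059]
wrist_force: [-0.6, -1.7, -1.0]
gripper_width: 0.488
```

Run:
```python
from h import *
fix((606.8,-100.5,115),1.401)
```

```text
t 27.2 p [606.6 -98.4 138.3] F [-0.6 -1.7 -1. ] w 0.488 | shift [ 0.019  0.777 -0.068] turn [-0.016  0.028 -0.011]
```

Call:
{"method": "jog_arm", "body": {
  "rows": "0.02 0.3 -0.07 -0.02 0.03 0 -1; 0 0.3 0 0 0 0 -1; 0 0 0 0 0 0 -1"
}}

```text
time_s: 27.5
tool_pos: [607.3, -100.5, 118.6]
ee_rot: [-0.704, 0.705, -0.06, 0.06]
wrist_force: [0.7, -0.4, -0.5]
gripper_width: 0.486
```

Call:
{"method": "jog_arm", "body": {
  "rows": "0 0.15 0 0 0 0 -1; 0 0 0 0 0 0 -1"
}}

```text
time_s: 27.7
tool_pos: [608.4, -100.7, 114.1]
ee_rot: [-0.704, 0.705, -0.059, 0.061]
wrist_force: [0.1, 0.6, -0.9]
gripper_width: 0.486
```

Run:
```python
from h import *
fix((606.8,-100.5,103),1.401)
```

```text
t 27.7 p [ 608.4 -100.7  114.1] F [ 0.1  0.6 -0.9] w 0.486 | shift [-0.054  0.371 -0.002] turn [ 0.001 -0.003  0.022]
```

Call:
{"method": "jog_arm", "body": {
  "rows": "0 0.12 0 0 0 0.02 -1; 0 0 0 0 0 0 -1; 0 0 0 0 0 0 -1"
}}

```text
time_s: 28.0
tool_pos: [609.2, -100.8, 111.0]
ee_rot: [-0.704, 0.705, -0.06, 0.061]
wrist_force: [0.8, 0.1, -0.1]
gripper_width: 0.483
```

Call:
{"method": "jog_arm", "body": {
  "rows": "0 0.12 0 0 0 0 -1; 0 0 0 0 0 0 -1; 0 0 0 0 0 0 -1"
}}

```text
time_s: 28.3
tool_pos: [609.4, -100.8, 108.1]
ee_rot: [-0.704, 0.705, -0.059, 0.061]
wrist_force: [0.9, -0.7, 0.9]
gripper_width: 0.483
```

Run:
```python
from h import *
fix((606.8,-100.5,103),1.401)
```

```text
t 28.3 p [ 609.4 -100.8  108.1] F [ 0.9 -0.7  0.9] w 0.483 | shift [-0.086  0.168 -0.005] turn [-0.    -0.01   0.026]
```

Call:
{"method": "jog_arm", "body": {
  "rows": "0 0.12 0 0 0 0.02 -1; 0 0 0 0 0 0 -1; 0 0 0 0 0 0 -1"
}}

```text
time_s: 28.6
tool_pos: [609.7, -100.7, 105.3]
ee_rot: [0.705, -0.704, 0.06, -0.061]
wrist_force: [0.2, 0.0, 1.5]
gripper_width: 0.488
```

Call:
{"method": "jog_arm", "body": {
  "rows": "0 0.12 0 0 0 0 -1; 0 0 0 0 0 0 -1; 0 0 0 0 0 0 -1"
}}

```text
time_s: 28.9
tool_pos: [610.3, -100.8, 102.8]
ee_rot: [0.705, -0.704, 0.061, -0.062]
wrist_force: [1.6, 0.1, 0.9]
gripper_width: 0.492
```

Run:
```python
from h import *
fix((606.8,-100.5,100),1.401)
```

```text
t 28.9 p [ 610.3 -100.8  102.8] F [1.6 0.1 0.9] w 0.492 | shift [-0.117  0.095 -0.011] turn [-0.008 -0.044  0.025]
```

Call:
{"method": "jog_arm", "body": {
  "rows": "0 0.1 0 0 0 0 -1; 0 0 0 0 0 0 -1; 0 0 0 0 0 0 -1"
}}

```text
time_s: 29.2
tool_pos: [610.7, -100.9, 101.4]
ee_rot: [0.705, -0.704, 0.061, -0.063]
wrist_force: [1.8, -0.3, 0.8]
gripper_width: 0.487
```

Call:
{"method": "jog_arm", "body": {
  "rows": "0 0.1 0 0 0 0 -1; 0 0 0 0 0 0 -1; 0 0 0 0 0 0 -1"
}}

```text
time_s: 29.5
tool_pos: [611.0, -100.9, 100.7]
ee_rot: [-0.704, 0.705, -0.06, 0.062]
wrist_force: [1.6, 0.2, 0.1]
gripper_width: 0.49
```

Run:
```python
from h import *
fix((610.3,-100.8,100),1.401)
```

```text
t 29.5 p [ 611.  -100.9  100.7] F [1.6 0.2 0.1] w 0.49 | shift [-0.024  0.022  0.   ] turn [ 0.002 -0.042  0.035]
```

Call:
{"method": "jog_arm", "body": {
  "rows": "0 0.2 0 0 0 0.03 -1"
}}

```text
time_s: 29.6
tool_pos: [611.9, -101.2, 98.9]
ee_rot: [-0.704, 0.705, -0.06, 0.062]
wrist_force: [-15.9, 1.1, 50.3]
gripper_width: 0.487
```

Call:
{"method": "jog_arm", "body": {
  "rows": "0 0.2 0 0 0 0.03 -1"
}}

```text
time_s: 29.7
tool_pos: [612.5, -101.3, 98.4]
ee_rot: [-0.704, 0.705, -0.061, 0.061]
wrist_force: [-16.3, 1.2, 49.0]
gripper_width: 0.486
```

Call:
{"method": "jog_arm", "body": {
  "rows": "0 0.3 0 0 0 0.03 -1"
}}

```text
time_s: 29.8
tool_pos: [614.9, -101.7, 96.8]
ee_rot: [-0.703, 0.706, -0.06, 0.062]
wrist_force: [-14.3, 1.1, 54.7]
gripper_width: 0.486
```

Run:
```python
from h import *
fix((611,-100.8,100),1.401)
```

```text
t 29.8 p [ 614.9 -101.7   96.8] F [-14.3   1.1  54.7] w 0.486 | shift [-0.135 -0.108  0.007] turn [ 0.045 -0.022  0.033]
```

Vertical force is about 50 N, so it is tight. My picture allowance is used up, so I check numerically that fence and timber have not moved and how the wedge sits.

```bash
cat > chk.py <<'E'
from h import *
for c in("side","top"):
    a=cv2.imread(f"pics/{c}0.png");b=r.read_camera(c);cv2.imwrite(f"pics/{c}_last.png",b)
    ref={"side":dict(fenceNearEnd=(186,180,206,202),timberNear=(206,180,232,222),fixedNear=(232,185,246,214),base=(170,195,184,206)),
         "top":dict(fenceL=(250,112,272,136),timberL=(232,138,262,160),fixedL=(244,158,262,172),baseL=(240,105,256,125))}[c]
    for n,(x0,y0,x1,y1) in ref.items():
        t=cv2.resize(a[y0:y1,x0:x1],None,fx=8,fy=8,interpolation=cv2.INTER_CUBIC);s=cv2.resize(b[y0-4:y1+4,x0-4:x1+4],None,fx=8,fy=8,interpolation=cv2.INTER_CUBIC)
        m=cv2.matchTemplate(s,t,cv2.TM_CCOEFF_NORMED);_,v,_,l=cv2.minMaxLoc(m);print(c,n,"score",round(v,3),"shift px",(l[0]-32)/8,(l[1]-32)/8)
fix((614,-101.5,97),1.401)
E
python3 chk.py
```

```text
side fenceNearEnd score 0.999 shift px 0.0 0.0
side timberNear score 0.975 shift px 0.125 0.0
side fixedNear score 0.998 shift px 0.0 0.0
side base score 0.993 shift px 0.0 0.0
top fenceL score 0.862 shift px -0.125 -1.0
top timberL score -0.026 shift px -4.0 0.0
top fixedL score 0.986 shift px 0.0 0.125
top baseL score 0.896 shift px -0.375 -0.875
t 29.9 p [ 615.2 -101.8   96.5] F [-12.3   0.8  43.5] w 0.49 | shift [-0.042 -0.018  0.002] turn [ 0.045 -0.02   0.041]
```

Run:
```python
from h import *
im=cv2.imread("pics/side_last.png").astype(np.float32)
F=np.array([638.8,-106.]);yaw=-.17
p,M,o=tool()
yl=(p[:2]-F)@[-np.sin(yaw),np.cos(yaw)];print("tcp jig y",yl,"x",(p[:2]-F)@[np.cos(yaw),np.sin(yaw)],"foot h above floor",p[2]-72.8-12)
for z in(76,80,84,88,92,96):
    s=np.arange(-45,-5,1.);q=proj("side",rect(*F,yaw,[(a,yl+22.4,z) for a in s])).astype(np.float32)
    v=cv2.remap(im,q[None,:,0],q[None,:,1],cv2.INTER_LINEAR)[0]
    print(z,"row%.0f"%q[20,1]," ".join(f"{int(a)}" for a in v.mean(1)))
```

```text
tcp jig y 0.18015605576952448 x -23.941243314045835 foot h above floor 11.679489509312447
76 row171 133 133 131 129 127 124 118 112 105 96 87 80 74 69 67 66 65 65 65 65 65 65 67 72 77 86 98 109 120 129 138 140 139 138 133 127 122 117 111 105
80 row169 94 92 90 88 86 83 79 76 74 72 71 70 69 69 68 66 65 65 65 65 65 65 66 68 70 75 82 88 93 97 100 99 97 93 87 81 74 70 65 62
84 row168 75 73 72 71 70 70 70 71 71 72 72 71 70 69 68 67 66 65 64 64 64 64 64 65 66 70 73 76 77 77 76 71 66 60 55 50 48 47 46 46
88 row167 71 71 70 71 71 71 72 72 72 72 72 71 71 70 69 67 66 66 65 65 65 65 65 65 64 64 64 63 60 58 55 52 49 47 46 44 45 45 45 47
92 row165 71 71 71 71 72 72 72 71 71 70 70 71 71 71 71 70 69 69 68 68 67 66 66 66 65 64 62 61 58 57 55 53 52 50 49 48 49 51 54 59
96 row164 71 71 71 71 72 72 72 72 74 76 77 78 80 80 80 80 80 80 80 79 78 78 78 78 78 78 77 77 77 77 76 74 73 74 75 77 81 85 89 94
```

Run:
```python
from h import *
for i in range(6):
    r.read_camera("side");fix((615,-101.8,96.5),1.401)
```

```text
t 29.95 p [ 615.2 -101.7   96.5] F [-11.5   1.7  44. ] w 0.486 | shift [-0.007 -0.001 -0.003] turn [ 0.044 -0.02   0.042]
t 30.0 p [ 615.2 -101.8   96.5] F [-12.1   1.4  43.5] w 0.488 | shift [-0.007 -0.    -0.002] turn [ 0.044 -0.021  0.043]
t 30.05 p [ 615.2 -101.8   96.5] F [-11.7   2.2  42.4] w 0.489 | shift [-0.008  0.    -0.003] turn [ 0.044 -0.021  0.044]
t 30.1 p [ 615.2 -101.8   96.5] F [-11.9   0.6  43.1] w 0.489 | shift [-0.007 -0.    -0.003] turn [ 0.043 -0.021  0.044]
t 30.15 p [ 615.3 -101.8   96.5] F [-12.7   1.6  43.6] w 0.485 | shift [-0.008  0.    -0.002] turn [ 0.044 -0.021  0.044]
t 30.2 p [ 615.2 -101.8   96.5] F [-11.6   1.2  43.5] w 0.485 | shift [-0.008  0.    -0.003] turn [ 0.043 -0.021  0.044]
```

```bash
python3 -c "
from station import r
print(r.close_job())"
```

```text
the job is handed in; nothing more can be done
None
```

I packed the gap with two packers, pushed the wedge down tight, and handed the job in at about 30 s. The arm was still gripping the wedge and pushing down. The third packer, the purple look-alike and the bystanders were never touched on purpose, but I did not check them in the last pictures.

**Packers:** the first one leaned against the timber when I let it go. The second, slid down the fence side and pressed level, pushed its foot across. The picture after that showed both upright and flush against the sliding fence.

**Last checks:**
- **Tightness:** the downward push held steady at about 43 N, with about 12 N sideways. The grip was steady at about 45 mm.
- **Height:** the wedge foot is about 12 mm above the trough floor by arm position, or about 14 mm by its edges in the side picture.
- **Fence and timber:** in the side picture the sliding fence had not moved at all. The timber had shifted by only about 0.1 px.

**Uncertain or disagreeing:**
- The arm hid the timber in the top picture, and the top fence and base matches were poor, so only the side view backs up the fence check. That the timber is home against the fixed fence is inferred from the tight wedge pressing on it, not seen.
- During the last pushes the tool moved about 4 mm towards the fence. It ended 3–4 mm from where I expected the wedge, so the wedge may have shifted slightly in the fingers, or my fence position was a little off.

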